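# Lock the sensor connector and hold the earth test plate flush on the sloped bonding pad

### The arm

A 7-joint arm with a two-finger parallel gripper is mounted at the origin on the work surface. World frame = base frame: x ahead of the robot, y to its left, z up, the work surface at z = 0. Lengths are in m, angles in rad, forces in N, time in s.
With the tool pointing down it reaches from about 0.4 to 0.875 m from the base axis. Payload 4.4 kg.
Tool frame: the origin (TCP) lies at the very end of the fingers, on their centre line; the grasp point (between the pads) lies 19 mm behind it (manip.grasp_offset is the distance from the TCP to the grasp point, in m); z points along the fingers, y is the direction in which the jaws open and shut (so a half turn about z gives the same grasp; the last joint's range is limited). The gripper opens to 85 mm and grips with 20 to 120 N. Pads are 22 mm wide; open, the fingers measure 114 mm over their backs; the gripper's body (76 mm by 85 mm) begins 54 mm behind the grasp point. The pads swing forward as they close: fully open they stand 13 mm farther back than shut.
Start: joints at [-0.066, 0.628, 0.038, 1.517, -0.027, 0.996, -0.02], TCP at [0.65, 0, 0.231] pointing down, gripper open.
Joint ranges: [-3.06, 3.06], [-0.37, 2.12], [-1.25, 1.32], [0.18, 2.47], [-1.1, 4.24], [0.23, 1.98], [-2.94, 2.94]. Speed limits (rad/s): [2.57, 2.57, 3.14, 3.14, 3.14, 3.14, 3.14].

### API

Orientations are given as a unit quaternion [x, y, z, w].
In Python, from station import sensors, imaging, finish_job, manip gives the robot as it stands. The module is installed in compiled form; this text tells all that it offers.
- The arm moves only by the shell command python3 -m creep 'ROWS' [FORCE]. ROWS is JSON, a list of rows, each an object of numbers: "hand": the opening, from 0 (shut) to 1 (fully open); "dx", "dy", "dz": the shift along the tool's x, y, z in mm; "roll": the turn about the tool's z in degrees. A call has 1 to 20 rows; each row shifts and turns the commanded pose from where the row before left it, along the tool's axes as they then stand; what a row does not reach is not made up. A row lasts 1/12 s, in which the tool goes at most 41.7 mm and 7.16 degrees, less where a joint would pass 70% of its speed; a pose out of reach is approached as far as the arm can. A call is refused whole if a number of a shift passes 41.7 or a number of a turn 7.16, either way. A call with a gripper value outside its range is refused whole. The fingers move at their own pace and stop on an object; FORCE is the grip in N (left out, the last holds). Time passes only in rows, so rows that do not move let the fingers close. It gives the time, the measured TCP pose, the force and the opening at its end, in the units of the state.
- sensors.sense(): the state, without advancing time (a new reading comes with each control period).
- imaging.camera(name): name is "scene" or "side" or "wrist"; returns the picture (420x560x3 uint8, red, green, blue); there is no depth.
- imaging.camera_model(name): a dict with "fx", "fy", "cx", "cy" (pixels), "extrinsics" (4x4, takes a point from world to camera coordinates). Camera axes: x right, y down, z forward; pixel columns grow to the right and rows downward; lengths in m; the calibration is good to about 2 mm. The wrist camera is an equidistant fisheye: a pixel r from the principal point sees the ray r / f radians off the axis. A picture is of the moment at which its call begins: read the wrist's pose just before it. camera_model takes no time and is no camera call; for the wrist camera it gives the pose at the moment of the call.
- finish_job(): hands the job in, once; it reports no verdict.
The state is a dict: "time_s": time; "joints": joint angles; "joint_vel": joint speeds; "joint_torque": joint torques, N m; "tcp_pos": TCP position; "tool_rot": TCP orientation; "contact_force": force on the tool from outside, world axes, zero at the start; "wrist_torque": the same for the moment, N m; "gripper_width": finger opening in m.
Only numpy, scipy, OpenCV 4.12 (cv2) and the standard library are available. Lean on these libraries where they do the work, as an engineer would, in place of code of your own. Each camera call takes 0.05 s, during which the arm holds its last target.

### The job

Turn the knurled lock collar on top of the iron shelf post clockwise, seen from above, until its yellow index line stands at the green locked mark, just short of its stop. Then take the copper test plate by its black fin, tilt it to match the sloped brass pad, and press it gently, flush and in the middle, so that the sprung pad gives by about half its travel; finish while still gripping the plate and holding it pressed there. Leave the other loose things where they lie.

Things in the scene. Friction and masses are not known exactly. Their poses are not given: they have to be found in the camera images.
- lock_collar (a joint): Captive lock collar: an upright round knurled aluminium ring, 48 mm outside diameter and 34 mm tall, around a fixed grey connector shell (32 mm diameter, standing 12 mm above the collar's top) on the post. Value in rad: 0 with the yellow index line at the red mark (unlocked), growing clockwise seen from above; the green locked mark is at 1.2, the stop at 1.25. It starts between 0 and 0.35, turns against light friction (0.08 N m) and stays where it is left.
- collar_grip (a point): Point on the collar's vertical axis, 24 mm above the flat post flange (78 mm diameter, carries the red and green marks) on which the collar sits and 10 mm below the collar's top; z up, x points to the yellow index line and turns with the collar.
- shelf_post: Fixed black cast-iron shelf post, upright, foot 100 mm diameter, flange top 92 mm above the table; origin at the centre of its foot, x points to the red mark and to its small shelf ledge (65 mm high, reaching 100 mm from the axis). It may stand left or right.
- earth_stage: Fixed black iron block 110 x 120 x 40 mm with two cheeks (94 mm high) carrying the sloped pad; origin at the centre of its underside, -x is its front, towards which the pad slopes down. It stands on the other side from the post.
- pad_face (a point): Centre of the upper face of the brass pad, 90 mm (its x) by 80 mm (its y), about 105 mm above the table; z is the face's outward normal, leaning 0.2 to 0.52 rad from vertical towards the front of the block (-x of the block), y level. The slope differs in every run and does not give under the push.
- sprung_pad (a joint): How far the pad is pressed in along its own normal, m: 0 free, 0.010 at the stop. A spring holds it up: about 1 N starts it, then 1 N per mm.
- test_plate: Loose test plate, about 0.2 kg: copper plate 66 (x) x 46 (y) x 6 mm with a black fin standing on its middle, 44 mm long (x), 14 mm thick (y), its top 48 mm above the plate's underside. Origin at the centre of the underside, z up through the fin. It lies flat on the table at the start.
- sensor_cap: Loose matte green sensor cap, 52 mm diameter, 24 mm high, origin at the centre of its underside. To be left alone.
- rod_stub: Loose copper earth rod stub, 16 mm diameter, 90 mm long along x, lying in a brass clamp 22 mm high; origin under its middle. To be left alone.
- ferrule: Loose white nylon ferrule, 28 mm diameter, 24 mm high, standing; origin at the centre of its underside. To be left alone.
- chrome_knob: Loose chrome knob, 42 mm diameter, 34 mm high, standing; origin at the centre of its underside. To be left alone.
- spare_shell: Loose grey spare connector shell, 40 mm diameter, 45 mm high, standing; origin at the centre of its underside. To be left alone.

How it is judged:
By the outcome, as a careful person would: the job done as asked, in the order asked, and still so for the second after the job is handed in, while the arm keeps its last pose, push and grip.
It also fails if it takes over 48 s, if anything falls off the work surface, if the arm or the gripper's body presses on something with over 40 N, if the wrist force passes 120 N, or if a joint passes its speed limit or range.

## Working session

There is one attempt and no reset: what is moved stays moved. The work goes in short steps, Python scripts to look and compute and a shell command to move; the robot and the scene stay as the last step left them, time stands still between calls to the robot, and variables do not carry over. Pictures are saved under pics/ and viewed, and the job is handed in when it is done.

```bash
mkdir -p pics; ls; python3 - <<'E'
from station import sensors, imaging, manip
import cv2
s=sensors.sense(); print(s); print(manip.grasp_offset)
for n in ["scene","side","wrist"]:
    m=imaging.camera_model(n); print(n,m)
    im=imaging.camera(n); cv2.imwrite(f"pics/{n}0.png",im[:,:,::-1])
E
```

```text
pics
{'time_s': 0.0, 'joints': array([-0.06582962,  0.62936545,  0.03844262,  1.51837626, -0.02698092,
        0.99631382, -0.02001521]), 'joint_vel': array([-1.41644996e-03,  1.08468374e-03, -9.34862333e-04, -4.48486877e-04,
        4.22462835e-05, -4.33417463e-04, -7.82681750e-04]), 'joint_torque': array([-1.11932164e-03, -5.63405585e+01,  1.22606792e+00, -1.93450052e+01,
        1.09587883e-02,  1.05136272e-02, -8.84369996e-06]), 'tcp_pos': array([6.49362686e-01, 4.16966491e-05, 2.30373963e-01]), 'tool_rot': array([ 7.07097936e-01,  7.07114958e-01, -7.02775402e-04, -6.72049725e-04]), 'contact_force': array([-0.59479038, -0.38124527,  0.48495813]), 'wrist_torque': array([-2.47408715e-02, -3.56933058e-02,  6.15869988e-05]), 'gripper_width': 0.08547156618947178}
0.0187
scene {'fx': 472.03618222358295, 'fy': 472.03618222358295, 'cx': 291.3143312439398, 'cy': 209.02634211151937, 'extrinsics': array([[ 0.59414947,  0.80433666, -0.00538096, -0.34548786],
       [ 0.63660433, -0.47431653, -0.60807792, -0.32047069],
       [-0.49165164,  0.35786363, -0.79385911,  1.45639815],
       [ 0.  
[... 184 characters left out ...]
1237317, -0.70177791,  0.0056765 , -0.41322864],
       [-0.54554393, -0.5588324 , -0.62457039,  0.38666019],
       [ 0.44148192,  0.44183041, -0.78094789,  1.03687782],
       [ 0.        ,  0.        ,  0.        ,  1.        ]])}
wrist {'fx': 325.19226210127806, 'fy': 325.19226210127806, 'cx': 276.58084101729577, 'cy': 202.78140511833067, 'extrinsics': array([[ 9.99998653e-01, -9.22862273e-04, -1.35721434e-03,
        -6.49511312e-01],
       [-5.32147660e-04, -9.64578634e-01,  2.63794949e-01,
        -3.29435344e-02],
       [-1.55258636e-03, -2.63793871e-01, -9.64577826e-01,
         3.77988560e-01],
       [ 0.00000000e+00,  0.00000000e+00,  0.00000000e+00,
         1.00000000e+00]])}
```

View pics/scene0.png

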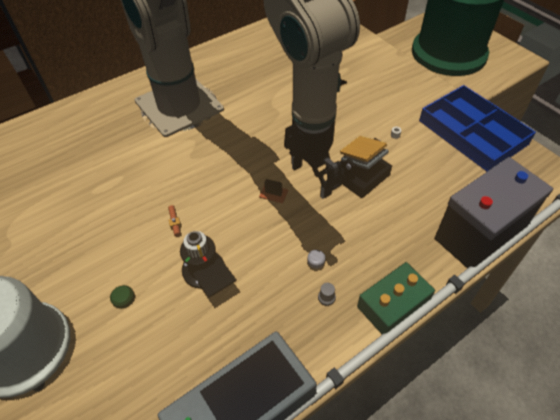

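View pics/side0.png

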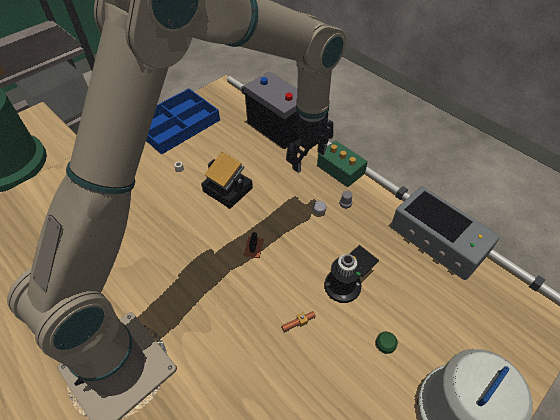

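View pics/wrist0.png

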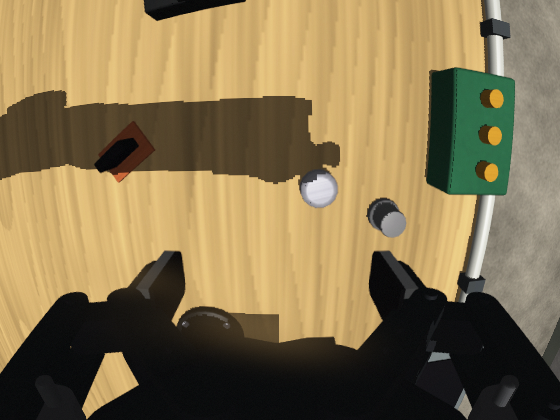

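```bash
cat > h.py <<'E'
import numpy as np, cv2
from station import sensors, imaging, manip
from scipy.spatial.transform import Rotation as R
def ray(m,u,v,wrist=False):
    E=m["extrinsics"]; 
    x=(u-m["cx"])/m["fx"]; y=(v-m["cy"])/m["fy"]
    if wrist:
        r=np.hypot(x,y); d=np.array([np.sin(r)*x/max(r,1e-9),np.sin(r)*y/max(r,1e-9),np.cos(r)])
    else: d=np.array([x,y,1.])
    Rm=E[:3,:3]; return -Rm.T@E[:3,3], Rm.T@d/np.linalg.norm(d)
def onz(m,u,v,z,wrist=False):
    o,d=ray(m,u,v,wrist); return o+d*(z-o[2])/d[2]
def tri(*rs):
    A=np.zeros((3,3));b=np.zeros(3)
    for o,d in rs:
        P=np.eye(3)-np.outer(d,d);A+=P;b+=P@o
    p=np.linalg.solve(A,b); res=[np.linalg.norm((np.eye(3)-np.outer(d,d))@(p-o)) for o,d in rs]
    return p,res
def proj(m,p,wrist=False):
    E=m["extrinsics"];c=E[:3,:3]@np.asarray(p)+E[:3,3]
    if wrist:
        r=np.hypot(c[0],c[1]);th=np.arctan2(r,c[2]);return np.array([m["cx"]+m["fx"]*th*c[0]/r,m["cy"]+m["fy"]*th*c[1]/r])
    return np.array([m["cx"]+m["fx"]*c[0]/c[2],m["cy"]+m["fy"]*c[1]/c[2]])
def crop(src,dst,x0,y0,w,h,k):
    im=cv2.imread(src)[y0:y0+h,x0:x0+w]; cv2.imwrite(dst,cv2.resize(im,None,fx=k,fy=k,interpolation=cv2.INTER_CUBIC))
E
python3 - <<'E'
from h import *
crop("pics/scene0.png","pics/s_post.png",160,220,80,75,8)
crop("pics/side0.png","pics/d_post.png",315,240,80,75,8)
crop("pics/scene0.png","pics/s_stage.png",325,125,80,75,8)
crop("pics/side0.png","pics/d_stage.png",190,140,80,75,8)
a=[cv2.imread("pics/"+f) for f in["s_post.png","d_post.png","s_stage.png","d_stage.png"]]
cv2.imwrite("pics/m0.png",cv2.resize(np.vstack([np.hstack(a[:2]),np.hstack(a[2:])]),(640*800//640,600)))
E
```

```text
(no output)
```

View pics/m0.png

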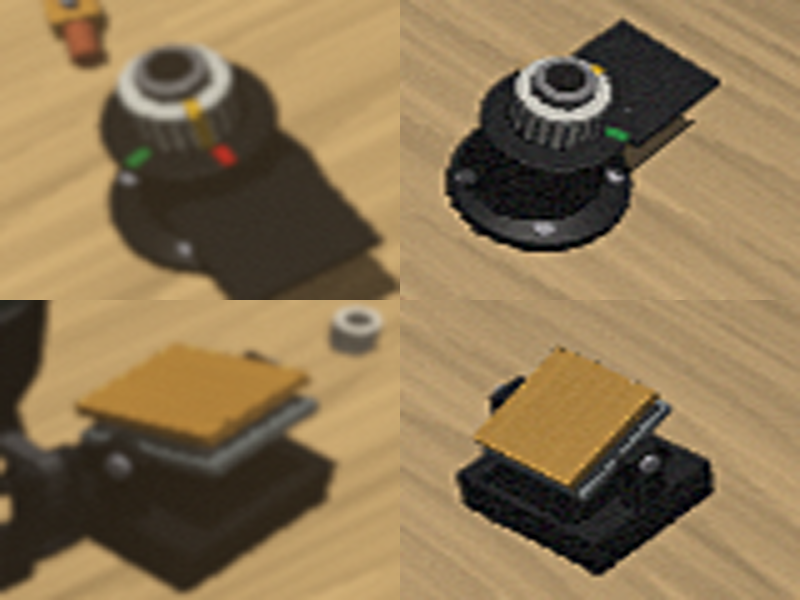

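```bash
python3 - <<'E'
from h import *
M={n:imaging.camera_model(n) for n in["scene","side","wrist"]}
for n in M: print(n, -M[n]["extrinsics"][:3,:3].T@M[n]["extrinsics"][:3,3])
C={}
for n,(x0,y0,w,h) in dict(scene=(325,125,80,75),side=(190,140,80,75)).items():
    im=cv2.imread(f"pics/{n}0.png"); hsv=cv2.cvtColor(im,cv2.COLOR_BGR2HSV)
    mk=cv2.inRange(hsv,(13,150,90),(24,255,255)); z=np.zeros_like(mk); z[y0:y0+h,x0:x0+w]=mk[y0:y0+h,x0:x0+w]
    z=cv2.morphologyEx(z,cv2.MORPH_OPEN,np.ones((3,3)))
    cs,_=cv2.findContours(z,0,1); c=max(cs,key=cv2.contourArea); hull=cv2.convexHull(c)
    e,q=cv2.minEnclosingTriangle(hull) if 0 else (0,cv2.approxPolyN(hull,4)) 
    q=q.reshape(-1,2).astype(float); print(n,cv2.contourArea(c),q.tolist()); C[n]=q
for i in range(4):
    for j in range(4):
        p,r=tri(ray(M["scene"],*C["scene"][i]),ray(M["side"],*C["side"][j])); 
        if r[0]<.006: print(i,j,p.round(4),np.round(r,4))
# post: collar top / shell top
p,r=tri(ray(M["scene"],160+172/5,220+66/4),ray(M["side"],315+166/5,240+78/4)); print("shelltop",p,r)
# plate
for n,uv in dict(scene=(272,190),side=(254,243)).items(): print(onz(M[n],*uv,.03))
print(onz(M["wrist"],127,150,.006,True))
E
```

```text
scene [ 1.12532499 -0.39530792  0.95944474]
side [ 0.04755031 -0.53204064  1.05358974]
wrist [0.65013486 0.06733346 0.37252787]
scene 596.0 [[388.0, 144.0], [368.0, 160.0], [338.0, 152.0], [361.0, 135.0]]
side 607.0 [[241.0, 163.0], [223.0, 186.0], [204.0, 174.0], [221.0, 151.0]]
0 3 [0.5827 0.3015 0.1159] [0.0004 0.0004]
1 0 [0.5942 0.2222 0.1154] [0.0024 0.0024]
2 1 [0.5086 0.2042 0.0882] [0.0013 0.0013]
3 2 [0.4992 0.2875 0.0883] [0.0028 0.0028]
shelltop [ 0.55356191 -0.23364786  0.13734678] [np.float64(0.0022233577318316326), np.float64(0.002223357731831583)]
[0.47080843 0.02048023 0.03      ]
[0.46316914 0.02141544 0.03      ]
[0.46824999 0.03358928 0.006     ]
```

```bash
python3 - <<'E'
from h import *
crop("pics/scene0.png","pics/a.png",240,160,80,60,5)
crop("pics/side0.png","pics/b.png",215,215,80,60,5)
crop("pics/wrist0.png","pics/c.png",80,110,90,80,4)
a=[cv2.imread("pics/"+f) for f in["a.png","b.png"]]
c=cv2.imread("pics/c.png");v=np.zeros((300,800,3),np.uint8); c=cv2.resize(c,(337,300)); v[:,:337]=c
cv2.imwrite("pics/m1.png",np.vstack([np.hstack(a),v]))
E
```

```text
(no output)
```

View pics/m1.png

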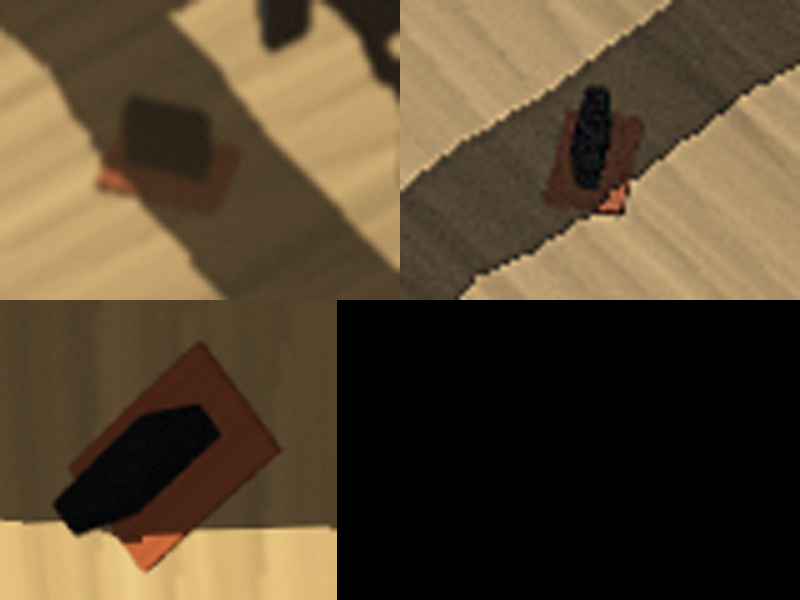

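Scene/side views: pad centre ≈ (0.546, 0.254, 0.102), slope ≈ 0.31 rad, post axis ≈ (0.554, −0.234), shell top at 0.137 (expected 0.138). The index line lies near the red mark. The plate is near (0.468, 0.03). I'll move above the collar and look with the wrist camera.

```bash
python3 -m creep '[{"dx":-23.4,"dy":-9.6},{"dx":-23.4,"dy":-9.6},{"dx":-23.4,"dy":-9.6},{"dx":-23.4,"dy":-9.6},{"dx":-23.4,"dy":-9.6},{"dx":-23.4,"dy":-9.6},{"dx":-23.4,"dy":-9.6},{"dx":-23.4,"dy":-9.6},{"dx":-23.4,"dy":-9.6},{"dx":-23.4,"dy":-9.6},{},{}]'
python3 - <<'E'
from h import *
m=imaging.camera_model("wrist");im=imaging.camera("wrist");cv2.imwrite("pics/w1.png",im[:,:,::-1])
np.save("w1.npy",m["extrinsics"]);print(sensors.sense()["tcp_pos"])
crop("pics/w1.png","pics/w1c.png",200,120,160,150,4)
E
```

```text
[6.49670733e-01 4.03332696e-05 2.30749133e-01]invalid input at $[0]: expected keys hand, dx, dy, dz, roll
```

View pics/w1.png

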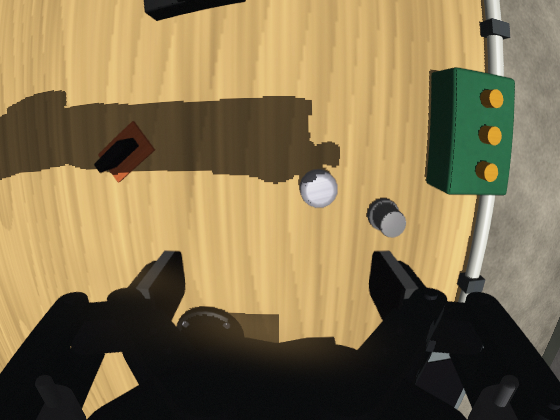

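View pics/w1c.png

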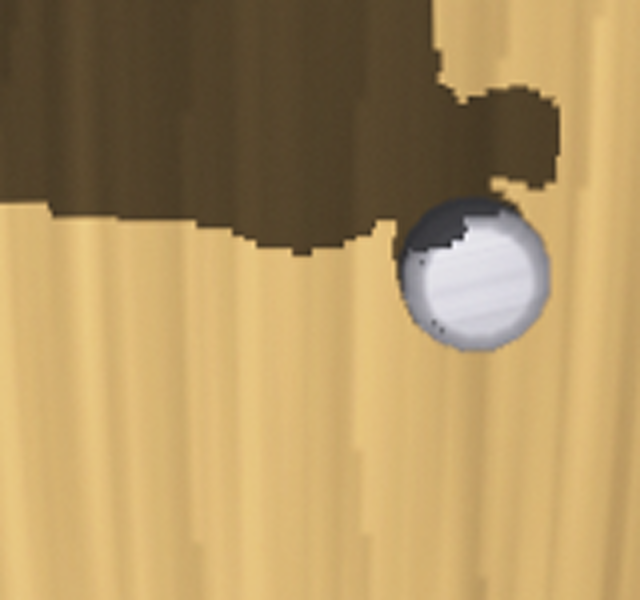

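The call was refused because each row needs all five keys, so the arm did not move. I'll retry with full rows.

```bash
python3 -m creep '[{"hand":1,"dx":-23.4,"dy":-9.6,"dz":0,"roll":0},{"hand":1,"dx":-23.4,"dy":-9.6,"dz":0,"roll":0},{"hand":1,"dx":-23.4,"dy":-9.6,"dz":0,"roll":0},{"hand":1,"dx":-23.4,"dy":-9.6,"dz":0,"roll":0},{"hand":1,"dx":-23.4,"dy":-9.6,"dz":0,"roll":0},{"hand":1,"dx":-23.4,"dy":-9.6,"dz":0,"roll":0},{"hand":1,"dx":-23.4,"dy":-9.6,"dz":0,"roll":0},{"hand":1,"dx":-23.4,"dy":-9.6,"dz":0,"roll":0},{"hand":1,"dx":-23.4,"dy":-9.6,"dz":0,"roll":0},{"hand":1,"dx":-23.4,"dy":-9.6,"dz":0,"roll":0},{"hand":1,"dx":0,"dy":0,"dz":0,"roll":0},{"hand":1,"dx":0,"dy":0,"dz":0,"roll":0}]'
cat > look.py <<'E'
import sys
from h import *
n=sys.argv[1]; s=sensors.sense()
m=imaging.camera_model("wrist");im=imaging.camera("wrist");cv2.imwrite(f"pics/{n}.png",im[:,:,::-1])
import pickle; pickle.dump(m,open(n+".pkl","wb"))
print(s["time_s"],s["tcp_pos"].round(4),s["tool_rot"].round(4),s["contact_force"].round(2),s["wrist_torque"].round(3),s["gripper_width"],s["joints"].round(2))
if len(sys.argv)>2:
    a=[int(x) for x in sys.argv[2:]]; crop(f"pics/{n}.png",f"pics/{n}c.png",*a)
E
python3 look.py w2 200 120 160 150 4
```

```text
time_s: 1.2
tcp_pos: [0.553, -0.236, 0.2312]
tool_rot: [0.708, 0.706, -0.0, 0.0]
contact_force: [0.2, -0.7, -0.6]
gripper_width: 0.0852
1.2 [ 0.553  -0.236   0.2312] [ 7.085e-01  7.057e-01 -4.000e-04  0.000e+00] [ 0.17 -0.7  -0.64] [ 0.02  -0.018  0.   ] 0.08524708108556808 [ 0.33  0.56  0.04  1.66 -0.03  0.93  0.38]
```

View pics/w2.png

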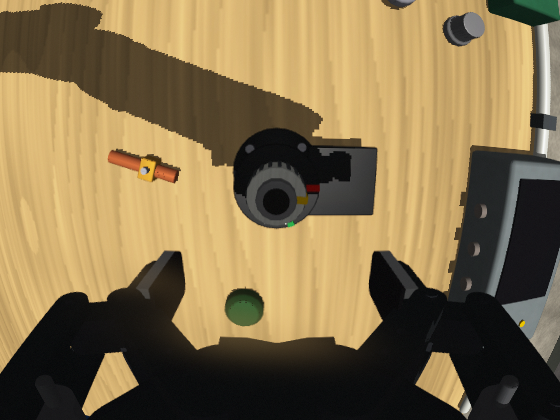

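View pics/w2c.png

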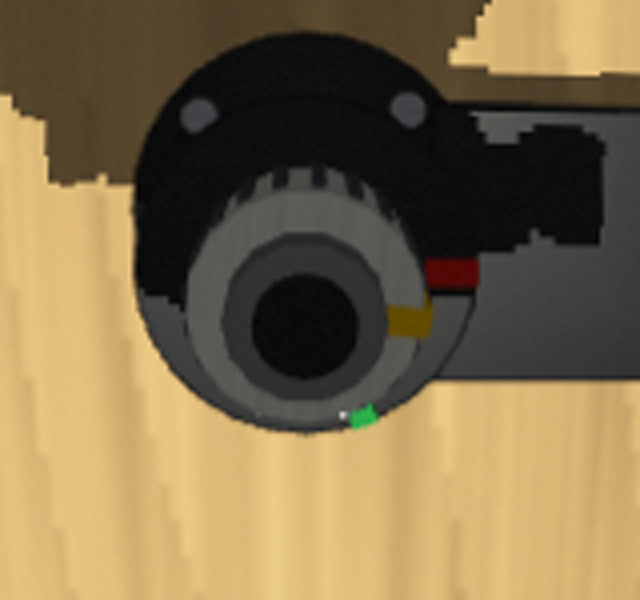

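```bash
python3 - <<'E'
from h import *
import pickle; m=pickle.load(open("w2.pkl","rb"))
f=lambda u,v,z: onz(m,200+u/4,120+v/4,z,True)[:2]
c=f(305,316,.138); print("shell",c, np.linalg.norm(f(388,316,.138)-c)*1e3)
ct=f((187+434)/2-3,(188+415)/2,.126); print("collar top",ct)
# post flange outer circle pts at z .092: left 135,250 ; bottom 300,432
print("flange left x+.039",f(134,290,.092)+[.039,0], "bottom y+.039",f(305,432,.092)+[0,.039])
y=f(410,321,.126);r=f(452,274,.092);g=f(362,417,.092)
for n,p in dict(y=y,r=r,g=g).items():
    d=p-c; print(n,p.round(4),np.linalg.norm(d)*1e3,np.arctan2(d[1],d[0]))
E
```

```text
shell [ 0.5531509  -0.23004848] 15.524670248543176
collar top [ 0.55362502 -0.23025508]
flange left x+.039 [ 0.55384384 -0.23587124] bottom y+.039 [ 0.55289612 -0.23057545]
y [ 0.5738 -0.2343] 21.07682341603463 -0.20292551343035364
r [ 0.5858 -0.2326] 32.728696292722596 -0.0768504861511107
g [ 0.5659 -0.266 ] 38.165509715360145 -1.2288592166527765
```

```bash
python3 -m creep '[{"hand":1,"dx":5.5,"dy":0.4,"dz":20,"roll":0},{"hand":1,"dx":0,"dy":0,"dz":20,"roll":0},{"hand":1,"dx":0,"dy":0,"dz":20,"roll":0},{"hand":1,"dx":0,"dy":0,"dz":15,"roll":0},{"hand":1,"dx":0,"dy":0,"dz":0,"roll":0},{"hand":1,"dx":0,"dy":0,"dz":0,"roll":0}]'
```

```text
time_s: 1.75
tcp_pos: [0.5546, -0.2267, 0.1557]
tool_rot: [0.706, 0.708, 0.0, -0.001]
contact_force: [1.6, -0.5, 1.0]
gripper_width: 0.0854
```

```bash
python3 -m creep '[{"hand":1,"dx":0,"dy":0,"dz":0,"roll":0},{"hand":1,"dx":0,"dy":0,"dz":0,"roll":0}]'; python3 look.py w3 180 120 200 150 4
```

```text
time_s: 1.92
tcp_pos: [0.5555, -0.2283, 0.1576]
tool_rot: [0.707, 0.707, 0.001, 0.001]
contact_force: [0.5, 0.4, -0.6]
gripper_width: 0.0855
1.9167 [ 0.5555 -0.2283  0.1576] [7.068e-01 7.074e-01 6.000e-04 1.000e-03] [ 0.47  0.35 -0.61] [-0.007 -0.036  0.021] 0.08550427572881607 [ 0.32  0.64  0.03  1.74 -0.03  0.76  0.37]
```

View pics/w3c.png

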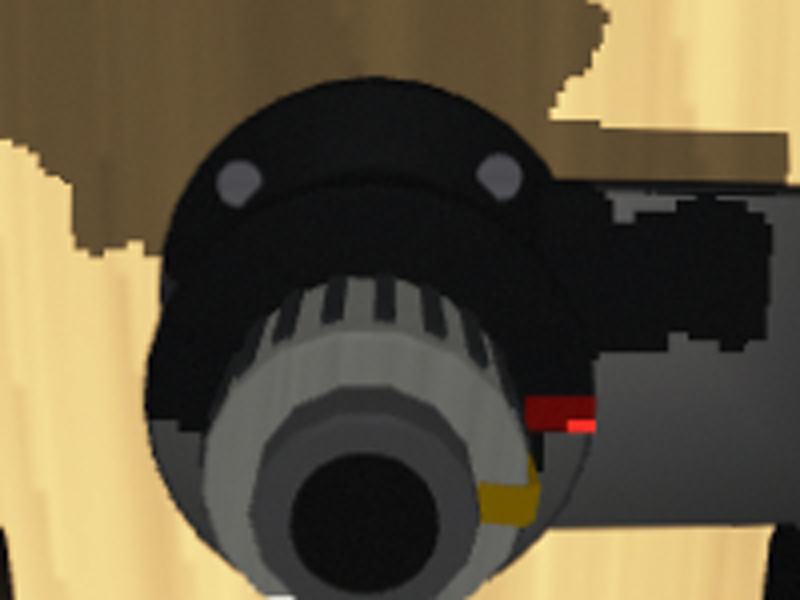

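```bash
python3 - <<'E'
from h import *
import pickle; m=pickle.load(open("w3.pkl","rb"))
f=lambda u,v,z: onz(m,180+u/4,120+v/4,z,True)[:2]
c=f(364,523,.138); print("shell",c)
y=f(508,505,.126);r=f(562,413,.092)
for n,p in dict(y=y,r=r).items():
    d=p-c; print(n,p.round(4),np.linalg.norm(d)*1e3,np.arctan2(d[1],d[0]))
print("flange l/r", (f(147,400,.092)+f(597,400,.092))/2)
print("tcp proj",proj(m,[.5555,-.2283,.1576],True))
E=m["extrinsics"];print(E[:3,:3].round(4).tolist(), (-E[:3,:3].T@E[:3,3]).round(4))
E
```

```text
shell [ 0.55295907 -0.23202011]
y [ 0.5736 -0.2346] 20.836397031240377 -0.12233364869800992
r [ 0.5859 -0.2322] 32.939328602902805 -0.004465496197596384
flange l/r [ 0.55363806 -0.22985586]
tcp proj [275.69718889 260.06258005]
[[1.0, -0.0002, 0.0027], [-0.0009, -0.9644, 0.2643], [0.0025, -0.2643, -0.9644]] [ 0.5556 -0.1609  0.2995]
```

```bash
python3 -m creep '[{"hand":1,"dx":-2.5,"dy":-1,"dz":12,"roll":0},{"hand":1,"dx":0,"dy":0,"dz":12,"roll":0},{"hand":1,"dx":0,"dy":0,"dz":12,"roll":0},{"hand":1,"dx":0,"dy":0,"dz":12,"roll":0},{"hand":1,"dx":0,"dy":0,"dz":9,"roll":0},{"hand":1,"dx":0,"dy":0,"dz":0,"roll":0},{"hand":0,"dx":0,"dy":0,"dz":0,"roll":0},{"hand":0,"dx":0,"dy":0,"dz":0,"roll":0},{"hand":0,"dx":0,"dy":0,"dz":0,"roll":0},{"hand":0,"dx":0,"dy":0,"dz":0,"roll":0},{"hand":0,"dx":0,"dy":0,"dz":0,"roll":0},{"hand":0,"dx":0,"dy":0,"dz":0,"roll":0}]' 30; python3 look.py w4
```

```text
time_s: 2.97
tcp_pos: [0.5525, -0.2311, 0.1002]
tool_rot: [0.707, 0.707, -0.0, -0.0]
contact_force: [-4.2, -0.3, 5.8]
gripper_width: 0.0471
2.9667 [ 0.5525 -0.2311  0.1002] [ 7.072e-01  7.070e-01 -4.000e-04 -5.000e-04] [-4.19 -0.27  5.77] [0.191 0.794 0.012] 0.04713525694073344 [ 0.33  0.72  0.03  1.78 -0.03  0.64  0.38]
```

View pics/w4.png

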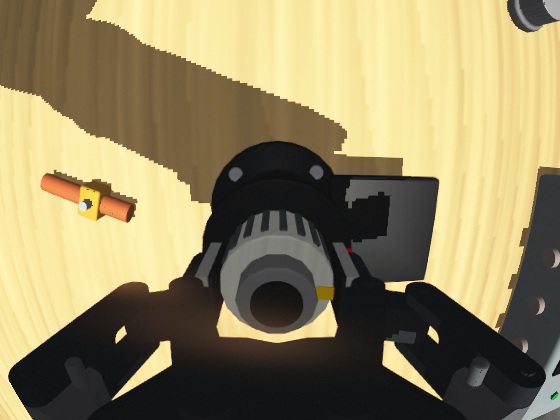

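```bash
python3 -m creep '[{"hand":0,"dx":0,"dy":0,"dz":-0.5,"roll":5},{"hand":0,"dx":0,"dy":0,"dz":0,"roll":5},{"hand":0,"dx":0,"dy":0,"dz":0,"roll":5},{"hand":0,"dx":0,"dy":0,"dz":0,"roll":5},{"hand":0,"dx":0,"dy":0,"dz":0,"roll":5},{"hand":0,"dx":0,"dy":0,"dz":0,"roll":5},{"hand":0,"dx":0,"dy":0,"dz":0,"roll":5},{"hand":0,"dx":0,"dy":0,"dz":0,"roll":5},{"hand":0,"dx":0,"dy":0,"dz":0,"roll":5},{"hand":0,"dx":0,"dy":0,"dz":0,"roll":5},{"hand":0,"dx":0,"dy":0,"dz":0,"roll":0},{"hand":0,"dx":0,"dy":0,"dz":0,"roll":0}]'; python3 look.py w5 180 170 200 150 4
python3 - <<'E'
from h import *
for n in["scene","side"]:
    cv2.imwrite(f"pics/{n}1.png",imaging.camera(n)[:,:,::-1])
crop("pics/scene1.png","pics/a.png",160,215,80,75,5);crop("pics/side1.png","pics/b.png",315,235,80,75,5)
cv2.imwrite("pics/m2.png",np.hstack([cv2.imread("pics/a.png"),cv2.imread("pics/b.png")]))
E
```

```text
time_s: 4.02
tcp_pos: [0.5535, -0.2316, 0.1002]
tool_rot: [0.939, 0.343, 0.0, 0.001]
contact_force: [-0.8, -1.7, 1.2]
gripper_width: 0.0469
4.0167 [ 0.5535 -0.2316  0.1002] [9.394e-01 3.429e-01 0.000e+00 6.000e-04] [-0.82 -1.67  1.19] [-0.307  0.315 -0.105] 0.04694397361562107 [ 0.18  0.74  0.27  1.78 -0.3   0.66 -0.25]
```

View pics/w5c.png

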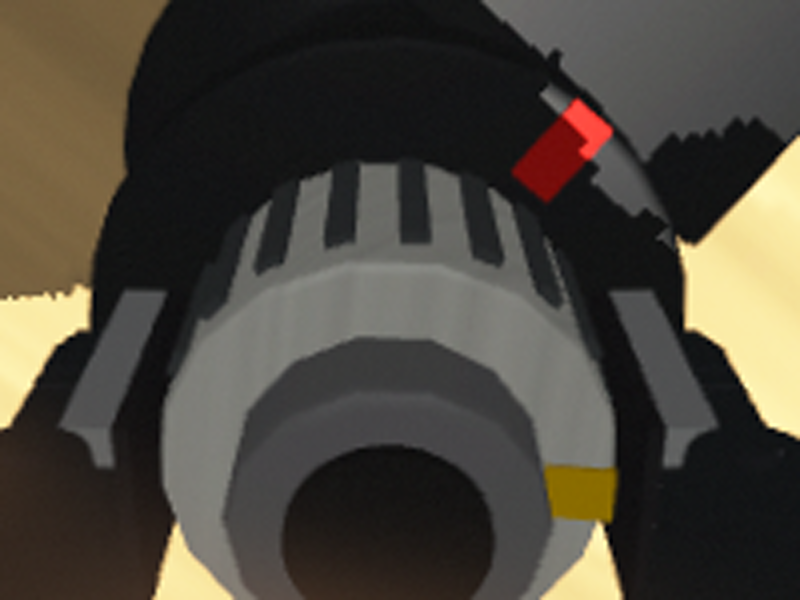

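View pics/m2.png

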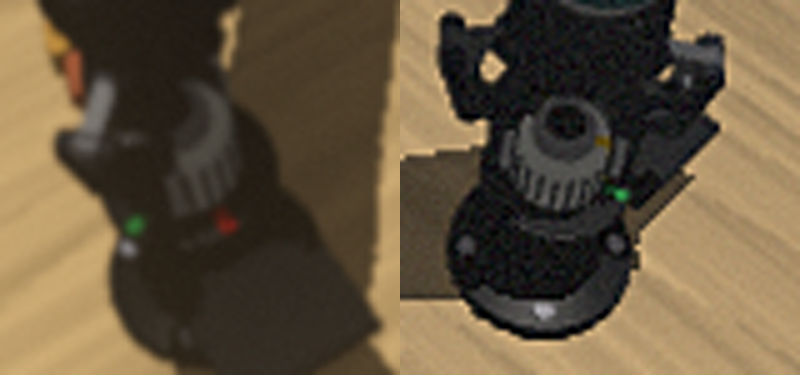

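```bash
python3 - <<'E'
from h import *
import pickle; m=pickle.load(open("w5.pkl","rb"))
f=lambda u,v,z: onz(m,180+u/4,170+v/4,z,True)[:2]
c=f(388,535,.138); print("hole",c); 
y=f(583,493,.126);r=f(561,150,.092)
for c in (c,np.array([.5533,-.231])):
  for n,p in dict(y=y,r=r).items():
    d=p-c; print(n,p.round(4),np.linalg.norm(d)*1e3,np.arctan2(d[1],d[0]))
# green from side/scene
M={n:imaging.camera_model(n) for n in["scene","side"]}
for n,uv in dict(side=(315+221/5,235+195/5),scene=(160+135/5,215+225/5)).items():
    p=onz(M[n],*uv,.092);d=p[:2]-[.5533,-.231];print("green",n,p,np.hypot(*d),np.arctan2(d[1],d[0]))
p=onz(M["side"],315+203/5,235+143/5,.126);d=p[:2]-[.5533,-.231];print("yel",p,np.hypot(*d),np.arctan2(d[1],d[0]))
p=onz(M["scene"],160+228/5,215+221/5,.092);d=p[:2]-[.5533,-.231];print("red",p,np.hypot(*d),np.arctan2(d[1],d[0]))
E
```

```text
hole [ 0.55316913 -0.23174934]
y [ 0.564  -0.2492] 20.5103800135134 -1.0152546287577149
r [ 0.5854 -0.2321] 32.18502715583454 -0.01131314703971327
y [ 0.564  -0.2492] 21.084093497912583 -1.0392750037943792
r [ 0.5854 -0.2321] 32.07142820902583 -0.03472482263058646
green side [ 0.56572447 -0.26877262  0.092     ] 0.03976353001142737 -1.253015989242253
green scene [ 0.56523592 -0.26504485  0.092     ] 0.03607655792492212 -1.2335923745007862
yel [ 0.56381045 -0.25293894  0.126     ] 0.024326668932472203 -1.1240264954185828
red [ 0.5872927  -0.23204647  0.092     ] 0.03400879988938273 -0.030775546700922616
```

```bash
python3 -m creep '[{"hand":0,"dx":0,"dy":0,"dz":0,"roll":4},{"hand":0,"dx":0,"dy":0,"dz":0,"roll":4},{"hand":0,"dx":0,"dy":0,"dz":0,"roll":3.2},{"hand":0,"dx":0,"dy":0,"dz":0,"roll":0},{"hand":0,"dx":0,"dy":0,"dz":0,"roll":0}]'; python3 look.py w6 180 170 200 150 4
```

```text
time_s: 4.58
tcp_pos: [0.5536, -0.2317, 0.1002]
tool_rot: [0.968, 0.249, 0.0, 0.001]
contact_force: [-0.6, -2.4, 3.5]
gripper_width: 0.047
4.5833 [ 0.5536 -0.2317  0.1002] [9.684e-01 2.495e-01 3.000e-04 6.000e-04] [-0.58 -2.44  3.54] [-0.5    0.311 -0.058] 0.0470418902207339 [ 0.15  0.75  0.32  1.78 -0.36  0.67 -0.39]
```

View pics/w6c.png

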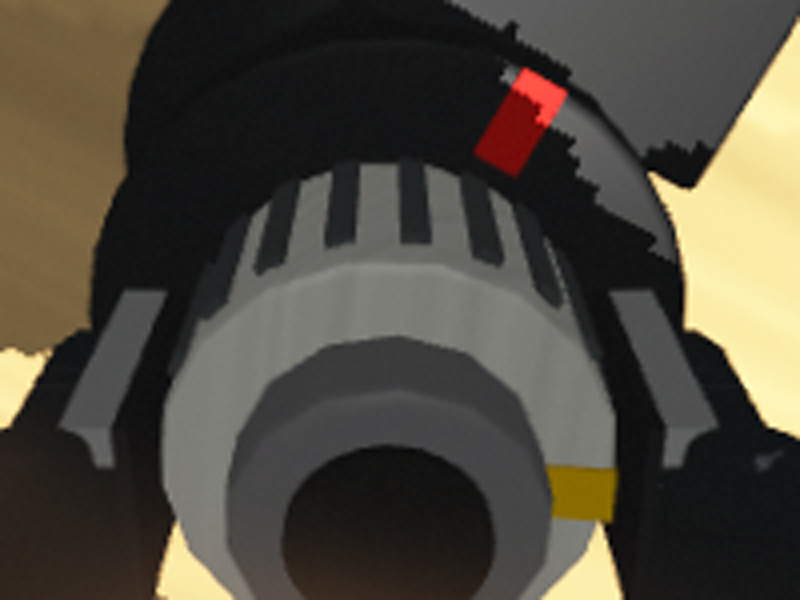

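```bash
python3 -m creep '[{"hand":1,"dx":0,"dy":0,"dz":0,"roll":0},{"hand":1,"dx":0,"dy":0,"dz":0,"roll":0},{"hand":1,"dx":0,"dy":0,"dz":0,"roll":0},{"hand":1,"dx":0,"dy":0,"dz":-10,"roll":0},{"hand":1,"dx":0,"dy":0,"dz":-25,"roll":0},{"hand":1,"dx":0,"dy":0,"dz":-30,"roll":0},{"hand":1,"dx":0,"dy":0,"dz":-30,"roll":0},{"hand":1,"dx":0,"dy":0,"dz":-35,"roll":0},{"hand":1,"dx":-20,"dy":0,"dz":0,"roll":0},{"hand":1,"dx":0,"dy":0,"dz":0,"roll":0},{"hand":1,"dx":0,"dy":0,"dz":0,"roll":0}]'; python3 look.py w7 200 120 160 150 4
python3 - <<'E'
from h import *
for n in["scene","side"]:
    cv2.imwrite(f"pics/{n}1.png",imaging.camera(n)[:,:,::-1])
crop("pics/scene1.png","pics/a.png",160,215,80,75,5);crop("pics/side1.png","pics/b.png",315,235,80,75,5)
cv2.imwrite("pics/m3.png",np.hstack([cv2.imread("pics/a.png"),cv2.imread("pics/b.png")]))
E
```

```text
time_s: 5.55
tcp_pos: [0.5353, -0.2407, 0.2303]
tool_rot: [0.969, 0.248, 0.0, -0.0]
contact_force: [0.3, 0.8, -0.5]
gripper_width: 0.0855
5.55 [ 0.5353 -0.2407  0.2303] [ 9.688e-01  2.480e-01  1.000e-04 -2.000e-04] [ 0.3   0.78 -0.51] [ 0.03  -0.013 -0.025] 0.08548637683230986 [ 0.12  0.57  0.41  1.71 -0.27  0.92 -0.44]
```

View pics/w7c.png

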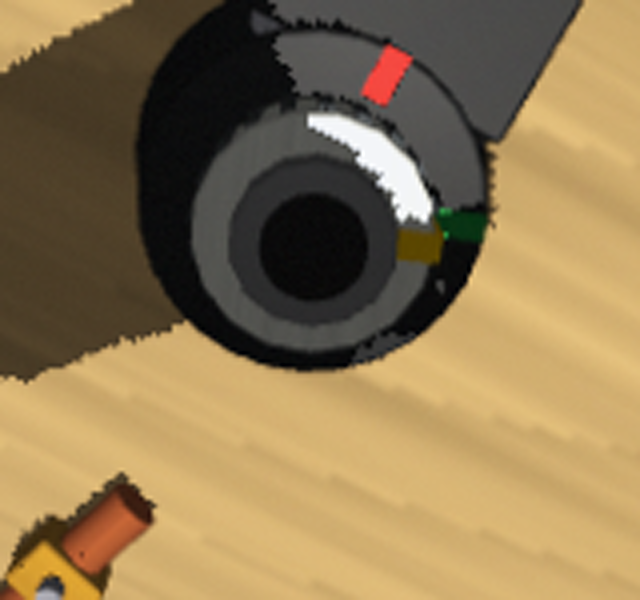

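View pics/m3.png

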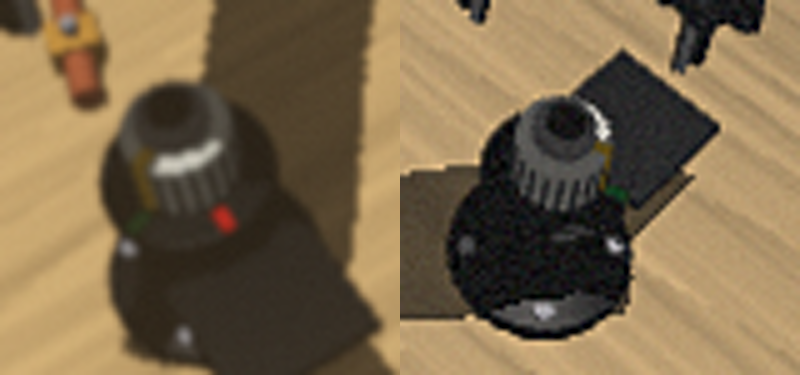

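```bash
python3 - <<'E'
from h import *
import pickle; m=pickle.load(open("w7.pkl","rb"))
f=lambda u,v,z: onz(m,200+u/4,120+v/4,z,True)[:2]
c=f(313,247,.138); ct=f(314,230,.126); print("hole",c,ct); 
y=f(419,245,.126);r=f(387,76,.092);g=f(464,226,.092)
for c in (c,np.array([.5533,-.231])):
  for n,p in dict(y=y,r=r,g=g).items():
    d=p-c; print(n,p.round(4),np.linalg.norm(d)*1e3,np.arctan2(d[1],d[0]))
# rod of plate: coarse from first wrist image
E
```

```text
hole [ 0.55271305 -0.23211116] [ 0.55360831 -0.23189757]
y [ 0.5608 -0.2511] 20.667954427141733 -1.1682925076572774
r [ 0.5852 -0.2327] 32.50038151356037 -0.01704995554510707
g [ 0.5647 -0.2637] 33.74705719022853 -1.2072495863833346
y [ 0.5608 -0.2511] 21.48254398153776 -1.213708406784411
r [ 0.5852 -0.2327] 31.952128882475602 -0.05214113394906874
g [ 0.5647 -0.2637] 34.589756073844484 -1.2345359172196135
```

```bash
python3 - <<'E'
from h import *
import pickle; m=pickle.load(open("w7.pkl","rb"))
from scipy.optimize import least_squares as ls
f=lambda u,v,z: onz(m,200+u/4,120+v/4,z,True)[:2]
def fit(pts,z,r):
    P=np.array([f(*p,z) for p in pts]); s=ls(lambda c:np.hypot(*(P-c).T)-r,[.5533,-.231]); return s.x,s.fun.round(4)
im=cv2.imread("pics/w7c.png")
# edge points: radial search from crop centre for collar top (bright ring->dark), 
g=cv2.cvtColor(im,cv2.COLOR_BGR2GRAY)
print(fit([(192,230),(200,272),(226,315),(268,343),(312,352),(360,340),(198,195)],.126,.024))
print(fit([(137,165),(160,260),(205,325),(260,359),(310,371),(400,346),(452,290),(489,190)],.092,.039))
cf=fit([(137,165),(160,260),(205,325),(260,359),(310,371),(400,346),(452,290),(489,190)],.092,.039)[0]
cc=fit([(192,230),(200,272),(226,315),(268,343),(312,352),(360,340),(198,195)],.126,.024)[0]
a=lambda p,c: np.arctan2(*(p-c)[::-1])
print(a(f(387,76,.092),cf),a(f(464,226,.092),cf),a(f(419,245,.126),cc))
E
```

```text
(array([ 0.55353039, -0.23234485]), array([-0.0001, -0.0001,  0.0002,  0.0002,  0.0002, -0.0006, -0.0003]))
(array([ 0.55506129, -0.23137273]), array([ 0.0002, -0.0019, -0.0007,  0.0004,  0.0013,  0.0005, -0.0015,
       -0.0007]))
-0.04284750716669389 -1.280249989204932 -1.2010868445814682
```

```bash
python3 - <<'E'
from h import *
crop("pics/w7.png","pics/w7z.png",235,135,90,80,8)
E
```

```text
(no output)
```

View pics/w7z.png

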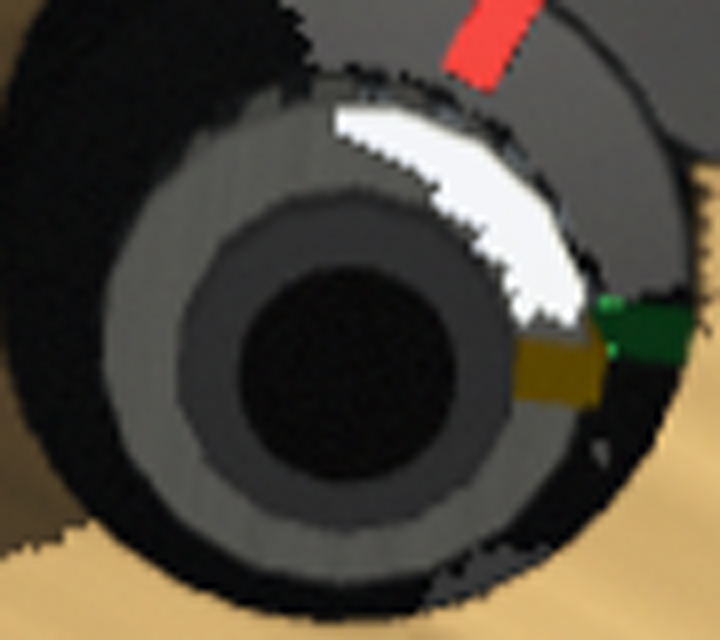

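```bash
python3 -m creep '[{"hand":1,"dx":20,"dy":0,"dz":15,"roll":0},{"hand":1,"dx":0,"dy":0,"dz":15,"roll":7},{"hand":1,"dx":0,"dy":0,"dz":0,"roll":7},{"hand":1,"dx":0,"dy":0,"dz":0,"roll":7},{"hand":1,"dx":0,"dy":0,"dz":0,"roll":7},{"hand":1,"dx":0,"dy":0,"dz":0,"roll":7},{"hand":1,"dx":0,"dy":0,"dz":0,"roll":7},{"hand":1,"dx":0,"dy":0,"dz":0,"roll":7},{"hand":1,"dx":0,"dy":0,"dz":0,"roll":7},{"hand":1,"dx":0,"dy":0,"dz":0,"roll":7},{"hand":1,"dx":0,"dy":0,"dz":0,"roll":7},{"hand":1,"dx":0,"dy":0,"dz":0,"roll":7},{"hand":1,"dx":0,"dy":0,"dz":0,"roll":7},{"hand":1,"dx":0,"dy":0,"dz":0,"roll":7},{"hand":1,"dx":0,"dy":0,"dz":0,"roll":7},{"hand":1,"dx":0,"dy":0,"dz":0,"roll":0},{"hand":1,"dx":0,"dy":0,"dz":0,"roll":0}]'; python3 look.py w8 225 150 110 100 7
```

```text
time_s: 7.12
tcp_pos: [0.5535, -0.2302, 0.1986]
tool_rot: [0.824, -0.566, -0.001, 0.001]
contact_force: [-0.1, -0.3, -0.6]
gripper_width: 0.0852
7.1167 [ 0.5535 -0.2302  0.1986] [ 8.244e-01 -5.660e-01 -9.000e-04  5.000e-04] [-0.12 -0.28 -0.64] [-0.01  -0.017  0.04 ] 0.08519894424932546 [-0.15  0.75  0.87  1.71 -0.66  1.   -1.81]
```

View pics/w8c.png

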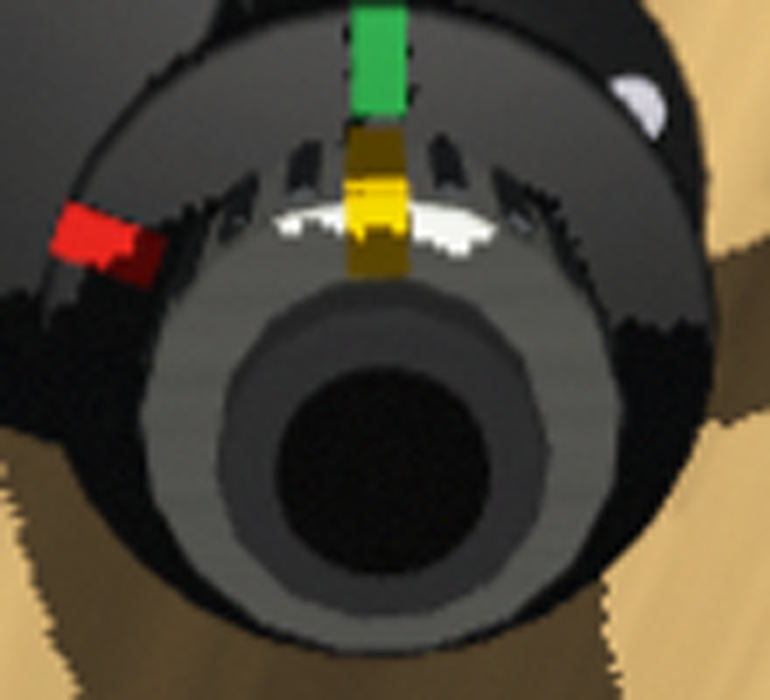

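The wrist view shows the yellow line (column 376–377) almost exactly in line with the green mark (column 380), which puts it about 0.02 rad short, so q ≈ 1.18. The collar is done. Next is the plate pose.

```bash
python3 - <<'E'
from h import *
s=dict(extrinsics=np.array([[ 9.99998653e-01, -9.22862273e-04, -1.35721434e-03,-6.49511312e-01],[-5.32147660e-04, -9.64578634e-01,  2.63794949e-01,-3.29435344e-02],[-1.55258636e-03, -2.63793871e-01, -9.64577826e-01,3.77988560e-01],[0,0,0,1]]),fx=325.19,fy=325.19,cx=276.58,cy=202.78)
q=[onz(s,*p,.006,True) for p in [(133.4,121.2),(155,150),(118.7,182.5),(98.7,154.5)]]
for p in q: print(p.round(4))
for i in range(4): d=q[(i+1)%4]-q[i];print(np.linalg.norm(d),np.arctan2(d[1],d[0]))
print(np.mean(q,0))
# fin top corners z=.048
for p in [(199,404-300),(219,435-300),(76,535-300),(53,508-300)]: print(onz(s,80+p[0]/3.744,110+p[1]/3.75,.048,True))
E
```

```text
[0.4791 0.0679 0.006 ]
[0.5058 0.0319 0.006 ]
[ 0.4523 -0.0065  0.006 ]
[0.4262 0.0301 0.006 ]
0.04485372949912576 -0.9328523265949459
0.06583936815948886 -2.518653054064288
0.04494888882993363 2.190282289199229
0.06501123005791525 0.6214023233497703
[0.46584478 0.03086264 0.006     ]
[0.49742761 0.05025699 0.048     ]
[0.503272   0.04108101 0.048     ]
[0.45177788 0.01375689 0.048     ]
[0.44426384 0.02227039 0.048     ]
```

```bash
python3 -m creep '[{"hand":1,"dx":-27.5,"dy":-1.2,"dz":0,"roll":0},{"hand":1,"dx":-27.5,"dy":-1.2,"dz":0,"roll":0},{"hand":1,"dx":-27.5,"dy":-1.2,"dz":0,"roll":0},{"hand":1,"dx":-27.5,"dy":-1.2,"dz":0,"roll":0},{"hand":1,"dx":-27.5,"dy":-1.2,"dz":0,"roll":0},{"hand":1,"dx":-27.5,"dy":-1.2,"dz":0,"roll":0},{"hand":1,"dx":-27.5,"dy":-1.2,"dz":0,"roll":0},{"hand":1,"dx":-27.5,"dy":-1.2,"dz":0,"roll":0},{"hand":1,"dx":-27.5,"dy":-1.2,"dz":0,"roll":0},{"hand":1,"dx":-27.5,"dy":-1.2,"dz":0,"roll":0},{"hand":1,"dx":0,"dy":0,"dz":0,"roll":-7},{"hand":1,"dx":0,"dy":0,"dz":0,"roll":-7},{"hand":1,"dx":0,"dy":0,"dz":0,"roll":-7},{"hand":1,"dx":0,"dy":0,"dz":0,"roll":-7},{"hand":1,"dx":0,"dy":0,"dz":0,"roll":-7},{"hand":1,"dx":0,"dy":0,"dz":0,"roll":-7}]'
python3 -m creep '[{"hand":1,"dx":0,"dy":0,"dz":0,"roll":-7},{"hand":1,"dx":0,"dy":0,"dz":0,"roll":-7},{"hand":1,"dx":0,"dy":0,"dz":0,"roll":-7},{"hand":1,"dx":0,"dy":0,"dz":0,"roll":-7},{"hand":1,"dx":0,"dy":0,"dz":0,"roll":-7},{"hand":1,"dx":0,"dy":0,"dz":0,"roll":-7},{"hand":1,"dx":0,"dy":0,"dz":0,"roll":-7},{"hand":1,"dx":0,"dy":0,"dz":0,"roll":-7},{"hand":1,"dx":0,"dy":0,"dz":0,"roll":-6.5},{"hand":1,"dx":0,"dy":0,"dz":0,"roll":0},{"hand":1,"dx":0,"dy":0,"dz":0,"roll":0}]'; python3 look.py w9 216 120 120 110 6
```

```text
time_s: 8.5
tcp_pos: [0.4671, 0.0306, 0.1999]
tool_rot: [0.973, -0.231, 0.0, -0.0]
contact_force: [0.3, -1.1, 0.4]
gripper_width: 0.0857
time_s: 9.42
tcp_pos: [0.4671, 0.0303, 0.2]
tool_rot: [0.953, 0.302, 0.0, -0.0]
contact_force: [-0.2, 0.4, -0.8]
gripper_width: 0.085
9.4167 [0.4671 0.0303 0.2   ] [ 9.532e-01  3.024e-01  3.000e-04 -2.000e-04] [-0.25  0.41 -0.78] [-0.021 -0.033 -0.018] 0.08499795286721641 [-0.43  0.45  0.43  2.05 -0.29  0.7  -0.77]
```

View pics/w9c.png

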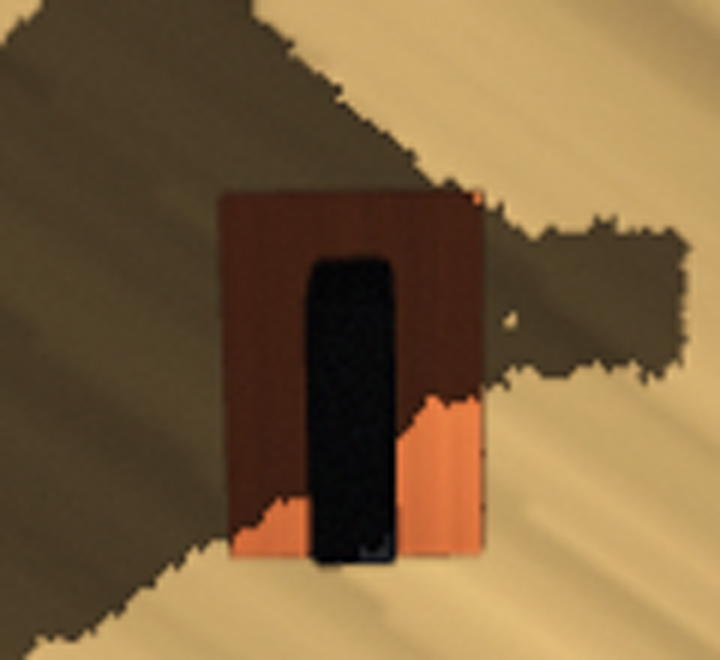

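View pics/w9.png

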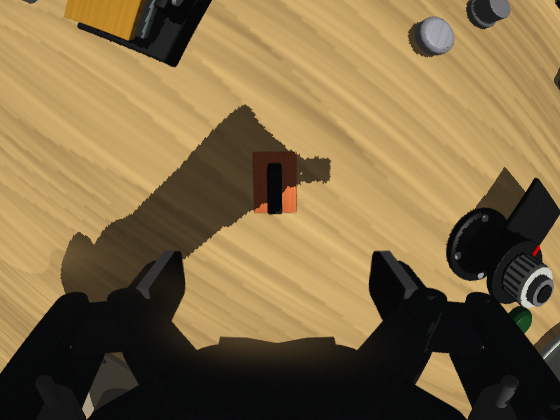

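```bash
python3 - <<'E'
from h import *
import pickle; m=pickle.load(open("w9.pkl","rb"))
f=lambda u,v,z: onz(m,216+u/6,120+v/6,z,True)
q=[f(*p,.006) for p in [(220,191),(484,190),(484,553),(230,556)]]
for p in q: print(p.round(4))
for i in range(4): d=q[(i+1)%4]-q[i];print(np.linalg.norm(d),np.arctan2(d[1],d[0]))
c=np.mean(q,0);print("plate",c)
fc=(f(308,412,.048)+f(395,412,.048))/2
ft=[f(315,262,.048),f(388,262,.048),f(393,562,.048),f(315,562,.048)];print("fin top",np.mean(ft,0),np.linalg.norm(ft[1]-ft[2]))
s=sensors.sense();Rm=R.from_quat(s["tool_rot"]).as_matrix();print(s["tcp_pos"])
print("shift in tool mm",1e3*Rm.T@(np.array([c[0],c[1],.014])-s["tcp_pos"]), "toolx yaw",np.arctan2(Rm[1,0],Rm[0,0]))
print("fin shift",1e3*Rm.T@(np.mean(ft,0)-s["tcp_pos"]))
E
```

```text
[0.4776 0.0684 0.006 ]
[0.504  0.0312 0.006 ]
[ 0.451  -0.0072  0.006 ]
[0.4242 0.0299 0.006 ]
0.045610965153561764 -0.9540567362691107
0.06542211646578286 -2.514391794342312
0.04578390722069627 2.196865640924473
0.0658476834119177 0.6245370034869935
plate [0.46416319 0.03059776 0.006     ]
fin top [0.46624571 0.03212295 0.048     ] 0.047636754984568735
[0.46705467 0.03030833 0.19989895]
shift in tool mm [ -2.2693657   -1.88747058 185.89822704] toolx yaw 0.6140003126150441
fin shift [  0.32482044  -1.93699916 151.89924377]
```

```bash
python3 -m creep '[{"hand":1,"dx":-1,"dy":-1.9,"dz":20,"roll":-0.5},{"hand":1,"dx":0,"dy":0,"dz":25,"roll":0},{"hand":1,"dx":0,"dy":0,"dz":25,"roll":0},{"hand":1,"dx":0,"dy":0,"dz":25,"roll":0},{"hand":1,"dx":0,"dy":0,"dz":25,"roll":0},{"hand":1,"dx":0,"dy":0,"dz":25,"roll":0},{"hand":1,"dx":0,"dy":0,"dz":20,"roll":0},{"hand":1,"dx":0,"dy":0,"dz":17,"roll":0},{"hand":1,"dx":0,"dy":0,"dz":0,"roll":0},{"hand":0,"dx":0,"dy":0,"dz":0,"roll":0},{"hand":0,"dx":0,"dy":0,"dz":0,"roll":0},{"hand":0,"dx":0,"dy":0,"dz":0,"roll":0},{"hand":0,"dx":0,"dy":0,"dz":0,"roll":0},{"hand":0,"dx":0,"dy":0,"dz":0,"roll":0},{"hand":0,"dx":0,"dy":0,"dz":0,"roll":0},{"hand":0,"dx":0,"dy":0,"dz":0,"roll":0},{"hand":0,"dx":0,"dy":0,"dz":0,"roll":0}]' 20; python3 look.py w10
```

```text
time_s: 10.88
tcp_pos: [0.4655, 0.0315, 0.0185]
tool_rot: [0.952, 0.307, 0.001, 0.0]
contact_force: [-1.0, 0.6, 7.0]
gripper_width: 0.0139
10.8833 [0.4655 0.0315 0.0185] [9.516e-01 3.074e-01 7.000e-04 0.000e+00] [-1.    0.57  6.95] [0.075 0.089 0.013] 0.013858904789654437 [-0.24  0.77  0.17  2.17 -0.52  0.24 -0.56]
```

View pics/w10.png

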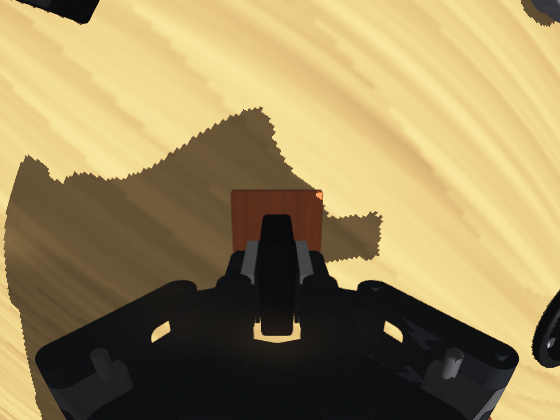

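```bash
python3 -m creep '[{"hand":0,"dx":0,"dy":0,"dz":-10,"roll":0},{"hand":0,"dx":0,"dy":0,"dz":-20,"roll":0},{"hand":0,"dx":0,"dy":0,"dz":-25,"roll":0},{"hand":0,"dx":0,"dy":0,"dz":-25,"roll":5.4},{"hand":0,"dx":0,"dy":0,"dz":-25,"roll":5.4},{"hand":0,"dx":0,"dy":0,"dz":-25,"roll":5.4},{"hand":0,"dx":0,"dy":0,"dz":-25,"roll":5.4},{"hand":0,"dx":0,"dy":0,"dz":-25,"roll":5.4},{"hand":0,"dx":0,"dy":0,"dz":0,"roll":0}]'
python3 -m creep '[{"hand":0,"dx":2.3,"dy":-14.8,"dz":0,"roll":0},{"hand":0,"dx":3.3,"dy":-20.8,"dz":0,"roll":0},{"hand":0,"dx":3.3,"dy":-20.8,"dz":0,"roll":0},{"hand":0,"dx":3.3,"dy":-20.8,"dz":0,"roll":0},{"hand":0,"dx":3.3,"dy":-20.8,"dz":0,"roll":0},{"hand":0,"dx":3.3,"dy":-20.8,"dz":0,"roll":0},{"hand":0,"dx":3.3,"dy":-20.8,"dz":0,"roll":0},{"hand":0,"dx":3.3,"dy":-20.8,"dz":0,"roll":0},{"hand":0,"dx":3.3,"dy":-20.8,"dz":0,"roll":0},{"hand":0,"dx":3.3,"dy":-14.8,"dz":0,"roll":0},{"hand":0,"dx":1,"dy":-12,"dz":0,"roll":0},{"hand":0,"dx":0,"dy":0,"dz":0,"roll":0},{"hand":0,"dx":0,"dy":0,"dz":0,"roll":0}]'; python3 look.py w11
```

```text
time_s: 11.68
tcp_pos: [0.4672, 0.0312, 0.2018]
tool_rot: [0.997, 0.075, 0.004, -0.0]
contact_force: [0.4, -0.9, -1.6]
gripper_width: 0.0137
time_s: 12.77
tcp_pos: [0.4652, 0.2415, 0.1974]
tool_rot: [0.997, 0.077, -0.001, 0.0]
contact_force: [0.4, -1.1, -1.9]
gripper_width: 0.0134
12.7667 [0.4652 0.2415 0.1974] [ 9.97e-01  7.73e-02 -5.00e-04  4.00e-04] [ 0.37 -1.05 -1.94] [-0.016  0.044  0.013] 0.01337638052661899 [-0.96  0.57  0.65  1.92 -0.47  0.81 -1.47]
```

View pics/w11.png

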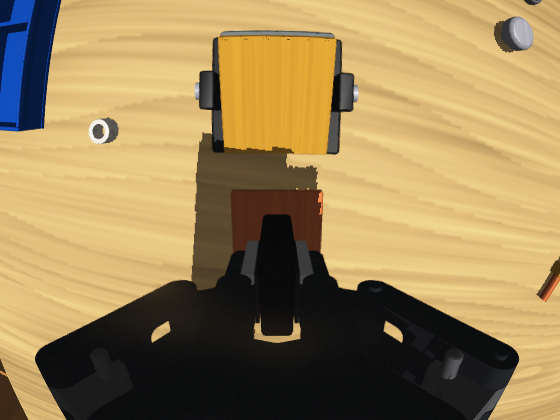

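```bash
cat > pad.py <<'E'
from h import *
import pickle,sys; n=sys.argv[1]; m=pickle.load(open(n+".pkl","rb"))
im=cv2.imread(f"pics/{n}.png");hsv=cv2.cvtColor(im,cv2.COLOR_BGR2HSV)
mk=cv2.inRange(hsv,(13,150,90),(24,255,255)); mk=cv2.morphologyEx(mk,cv2.MORPH_OPEN,np.ones((5,5)))
cs,_=cv2.findContours(mk,0,1);c=max(cs,key=cv2.contourArea);print(cv2.contourArea(c),cv2.boundingRect(c))
P=c.reshape(-1,2).astype(float)
# contour pixels -> normalised rays, then fit lines -> corners
x=(P-[m["cx"],m["cy"]])/m["fx"]; r=np.hypot(*x.T)[:,None]; N=x/r*np.tan(r)
q=cv2.approxPolyN(cv2.convexHull((N*1e4).astype(np.int32)),4).reshape(4,2)/1e4
# refine: assign contour pts to sides, fit lines
L=[]
for i in range(4):
    a,b=q[i],q[(i+1)%4];t=(b-a)/np.linalg.norm(b-a);s=(N-a)@t/np.linalg.norm(b-a);d=(N-a)@[-t[1],t[0]]
    w=(s>.12)&(s<.88)&(abs(d)<.012); l=cv2.fitLine(N[w].astype(np.float32),cv2.DIST_HUBER,0,.001,.001).ravel(); L.append(l); 
def X(l,k): return np.linalg.solve(np.array([[l[0],-k[0]],[l[1],-k[1]]]),k[2:]-l[2:])*0+ l[2:]+l[:2]*np.linalg.solve(np.array([[l[0],-k[0]],[l[1],-k[1]]]),k[2:]-l[2:])[0]
C=np.array([X(L[i-1],L[i]) for i in range(4)])
px=[]
for cc in C:
    rr=np.linalg.norm(cc);px.append(cc/rr*np.arctan(rr)*m["fx"]+[m["cx"],m["cy"]])
print(np.round(px,1).tolist())
# order in world: project on z=.1 and classify along approx pad axes
E=m["extrinsics"];Rm=E[:3,:3];o=-Rm.T@E[:3,3]
W=[]
for cc in C:
    d=Rm.T@np.r_[cc,1]; W.append((o+d*(.1-o[2])/d[2])[:2])
W=np.array(W);rel=W-W.mean(0); ax=np.array([np.cos(.15),np.sin(.15)]);ay=np.array([-ax[1],ax[0]])
obj=np.array([[np.sign(v@ax)*.045,np.sign(v@ay)*.040,0] for v in rel])
ok,rv,tv,er=cv2.solvePnPGeneric(obj,C,np.eye(3),None,flags=cv2.SOLVEPNP_IPPE)
for a,b,e in zip(rv,tv,er):
    Rp=Rm.T@cv2.Rodrigues(a)[0];p=Rm.T@(b.ravel()-E[:3,3]);print("centre",p.round(4),"x yaw",np.arctan2(Rp[1,0],Rp[0,0]).round(4),"z",Rp[:,2].round(3),"tilt",np.arccos(Rp[2,2]).round(3),"y lvl",Rp[2,1].round(3),"err",e)
E
python3 pad.py w11
```

```text
12607.5 (218, 35, 118, 120)
[[335.8, 38.2], [325.5, 154.6], [223.9, 146.8], [217.6, 35.7]]
centre [0.5453 0.2558 0.1033] x yaw 0.1373 z [-0.418  0.044  0.907] tilt 0.434 y lvl -0.092 err [0.00210023]
centre [0.5508 0.2551 0.1073] x yaw 0.1434 z [ 0.309 -0.074  0.948] tilt 0.324 y lvl 0.112 err [0.01719129]
```

```bash
python3 - <<'E'
from h import *
crop("pics/w11.png","pics/w11c.png",195,20,165,150,4.8)
E
```

```text
(no output)
```

View pics/w11c.png

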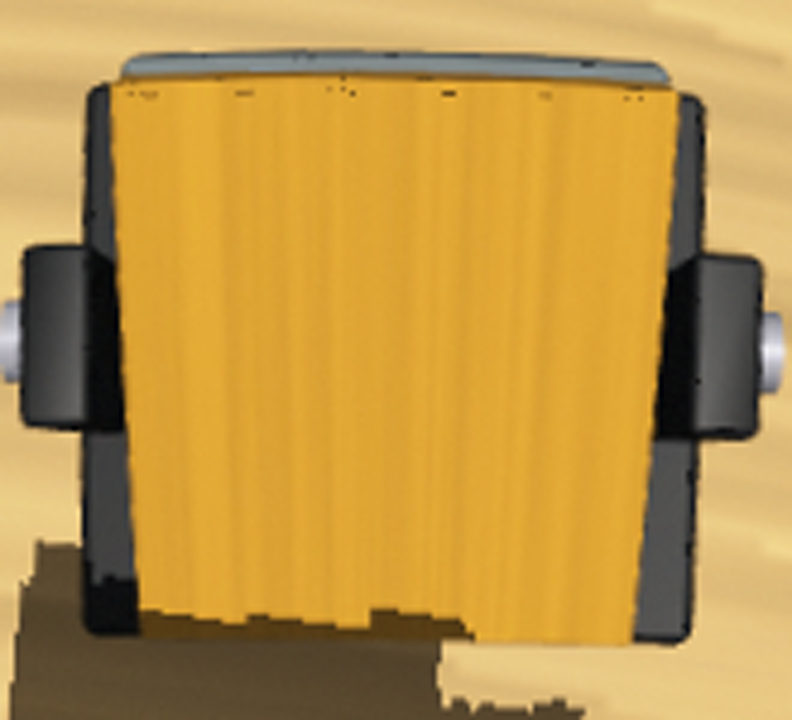

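```bash
cat > pnp.py <<'E'
from h import *
import pickle
def pnp(m,px,obj):
    x=(np.array(px)-[m["cx"],m["cy"]])/m["fx"]; r=np.hypot(*x.T)[:,None]; N=x/r*np.tan(r)
    E=m["extrinsics"];Rm=E[:3,:3]
    ok,rv,tv,er=cv2.solvePnPGeneric(np.array(obj,float),N,np.eye(3),None,flags=cv2.SOLVEPNP_IPPE)
    for a,b,e in zip(rv,tv,er):
        Rp=Rm.T@cv2.Rodrigues(a)[0];p=Rm.T@(b.ravel()-E[:3,3]);print("centre",p.round(4),"x yaw",np.arctan2(Rp[1,0],Rp[0,0]).round(4),"z",Rp[:,2].round(3),"tilt x",np.arcsin(Rp[2,0]).round(3),"y lvl",Rp[2,1].round(3),"err px",e*m["fx"])
E
python3 - <<'E'
from pnp import *
m=pickle.load(open("w11.pkl","rb"))
f=lambda L:[(195+a/4.8,20+b/4.8) for a,b in L]
obj=[[.045,.04,0],[.045,-.04,0],[-.045,-.04,0],[-.045,.04,0]]
pnp(m,f([(113,94),(679,98),(634,643),(139,635)]),obj)
pnp(m,f([(111,84),(680,90),(634,643),(139,635)]),obj)
E
```

```text
centre [0.5434 0.2542 0.1032] x yaw 0.1364 z [-0.412 -0.072  0.909] tilt x 0.431 y lvl 0.014 err px [0.91403656]
centre [0.549  0.2551 0.1068] x yaw 0.138 z [0.315 0.055 0.948] tilt x -0.325 y lvl -0.01 err px [5.03871904]
centre [0.5442 0.2544 0.1041] x yaw 0.1375 z [-0.381 -0.061  0.923] tilt x 0.396 y lvl 0.007 err px [0.52278068]
centre [0.5494 0.2552 0.1074] x yaw 0.1388 z [0.278 0.043 0.96 ] tilt x -0.285 y lvl -0.004 err px [4.87167048]
```

```bash
python3 -m creep '[{"hand":0,"dx":15,"dy":-0.2,"dz":0,"roll":1},{"hand":0,"dx":20,"dy":-0.3,"dz":5,"roll":0},{"hand":0,"dx":20,"dy":-0.3,"dz":12,"roll":0},{"hand":0,"dx":12,"dy":-0.2,"dz":15,"roll":0},{"hand":0,"dx":0,"dy":0,"dz":12,"roll":0},{"hand":0,"dx":0,"dy":0,"dz":3,"roll":0},{"hand":0,"dx":0,"dy":0,"dz":0,"roll":0},{"hand":0,"dx":0,"dy":0,"dz":0,"roll":0}]'
python3 -m creep '[{"hand":0,"dx":0,"dy":0,"dz":0,"roll":0}]'
python3 -m creep '[{"hand":0,"dx":0,"dy":0,"dz":0,"roll":0}]'
python3 look.py w12
python3 - <<'E'
from h import *
for n in["scene","side"]:
    cv2.imwrite(f"pics/{n}2.png",imaging.camera(n)[:,:,::-1])
crop("pics/scene2.png","pics/a.png",325,105,80,90,5);crop("pics/side2.png","pics/b.png",190,120,80,90,5)
cv2.imwrite("pics/m4.png",np.hstack([cv2.imread("pics/a.png"),cv2.imread("pics/b.png")]))
E
```

```text
time_s: 13.48
tcp_pos: [0.5312, 0.2516, 0.151]
tool_rot: [0.998, 0.068, -0.001, 0.0]
contact_force: [0.5, -0.1, -1.9]
gripper_width: 0.0135
time_s: 13.57
tcp_pos: [0.5318, 0.2521, 0.1516]
tool_rot: [0.998, 0.068, 0.0, -0.0]
contact_force: [0.2, 0.5, -2.1]
gripper_width: 0.0135
time_s: 13.65
tcp_pos: [0.532, 0.2525, 0.1517]
tool_rot: [0.998, 0.068, 0.0, -0.0]
contact_force: [-1.2, 0.5, -2.1]
gripper_width: 0.0136
13.65 [0.532  0.2525 0.1517] [ 9.977e-01  6.810e-02  5.000e-04 -4.000e-04] [-1.19  0.55 -2.1 ] [-0.022 -0.052  0.022] 0.013565556390000452 [-0.85  0.71  0.59  1.78 -0.53  0.81 -1.43]
```

View pics/w12.png

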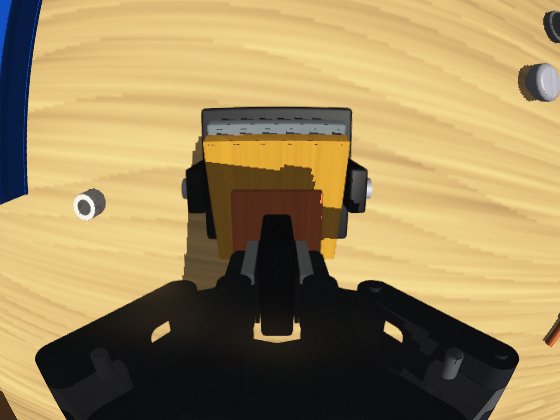

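View pics/m4.png

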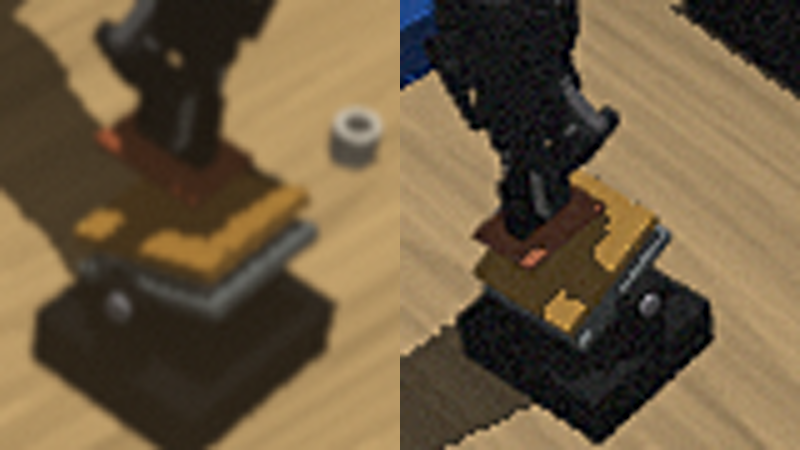

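```bash
python3 -m creep '[{"hand":0,"dx":0,"dy":0,"dz":8,"roll":0},{"hand":0,"dx":0,"dy":0,"dz":7,"roll":0},{"hand":0,"dx":0,"dy":0,"dz":3,"roll":0},{"hand":0,"dx":0,"dy":0,"dz":0,"roll":0}]'
python3 -m creep '[{"hand":0,"dx":0,"dy":0,"dz":2,"roll":0},{"hand":0,"dx":0,"dy":0,"dz":0,"roll":0}]'
python3 -m creep '[{"hand":0,"dx":0,"dy":0,"dz":2,"roll":0},{"hand":0,"dx":0,"dy":0,"dz":0,"roll":0}]'
python3 -m creep '[{"hand":0,"dx":0,"dy":0,"dz":2,"roll":0},{"hand":0,"dx":0,"dy":0,"dz":0,"roll":0}]'; python3 look.py w13 180 90 200 170 4
```

```text
time_s: 14.13
tcp_pos: [0.5311, 0.252, 0.1314]
tool_rot: [0.998, 0.068, -0.001, 0.0]
contact_force: [-0.2, 0.5, -2.0]
gripper_width: 0.0137
time_s: 14.3
tcp_pos: [0.532, 0.2521, 0.1306]
tool_rot: [0.998, 0.068, -0.0, 0.0]
contact_force: [-0.5, -0.3, 1.0]
gripper_width: 0.0135
time_s: 14.47
tcp_pos: [0.5325, 0.2522, 0.129]
tool_rot: [0.998, 0.068, 0.0, -0.0]
contact_force: [-0.2, -0.1, 0.9]
gripper_width: 0.0136
time_s: 14.63
tcp_pos: [0.533, 0.2523, 0.1273]
tool_rot: [0.998, 0.068, 0.001, -0.0]
contact_force: [-0.4, -0.4, 3.0]
gripper_width: 0.0137
14.6333 [0.533  0.2523 0.1273] [ 9.977e-01  6.790e-02  1.000e-03 -2.000e-04] [-0.36 -0.38  2.95] [-0.052 -0.231  0.034] 0.013658045335428312 [-0.84  0.74  0.57  1.8  -0.56  0.76 -1.41]
```

View pics/w13c.png

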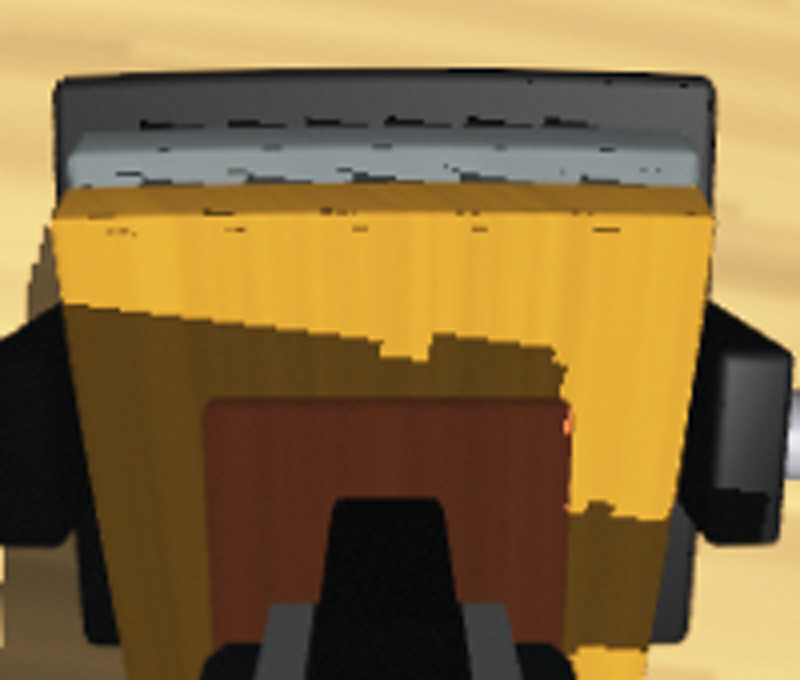

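```bash
python3 -m creep '[{"hand":0,"dx":0,"dy":0,"dz":2,"roll":0},{"hand":0,"dx":0,"dy":0,"dz":0,"roll":0}]'
python3 -m creep '[{"hand":0,"dx":0,"dy":0,"dz":1.5,"roll":0},{"hand":0,"dx":0,"dy":0,"dz":0,"roll":0}]'; python3 look.py w14 180 90 200 170 4
```

```text
time_s: 14.85
tcp_pos: [0.5334, 0.2524, 0.1254]
tool_rot: [0.998, 0.068, 0.001, -0.0]
contact_force: [1.5, -0.6, 4.9]
gripper_width: 0.0136
time_s: 15.02
tcp_pos: [0.5336, 0.2525, 0.1241]
tool_rot: [0.998, 0.068, 0.002, -0.0]
contact_force: [1.1, -1.5, 7.3]
gripper_width: 0.0139
15.0167 [0.5336 0.2525 0.1241] [ 9.977e-01  6.790e-02  1.600e-03 -3.000e-04] [ 1.14 -1.46  7.35] [-0.054 -0.475 -0.042] 0.013911978068964454 [-0.83  0.75  0.56  1.8  -0.56  0.75 -1.41]
```

View pics/w14c.png

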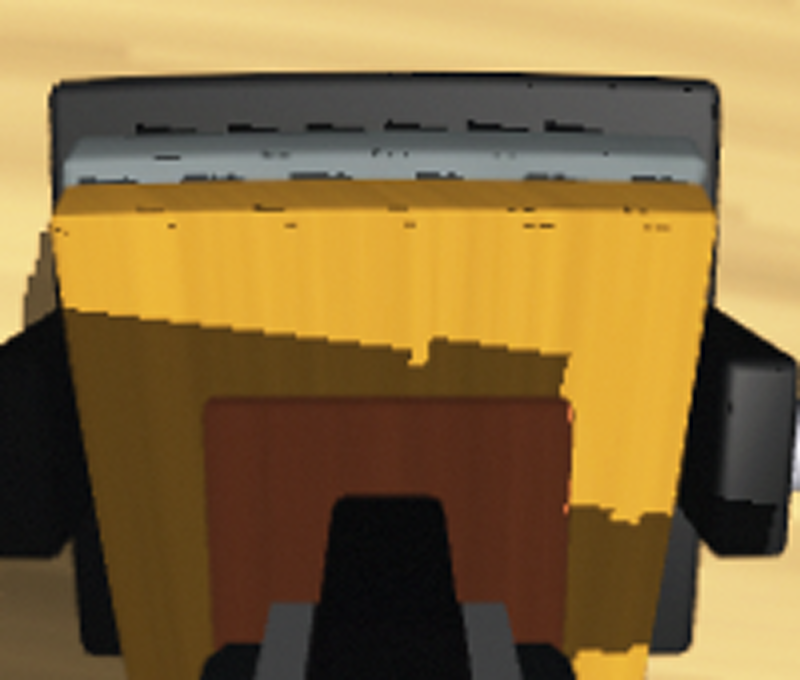

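The plate contacts the pad but does not pivot in the full-width grip, even with the pad near its limit. I'll back off, set the plate down on free table, and take the fin with a small corner bite so it can pivot easily.

```bash
python3 -m creep '[{"hand":0,"dx":0,"dy":0,"dz":-8,"roll":0},{"hand":0,"dx":0,"dy":0,"dz":-22,"roll":0},{"hand":0,"dx":0,"dy":0,"dz":-30,"roll":0},{"hand":0,"dx":2.2,"dy":20,"dz":0,"roll":0},{"hand":0,"dx":2.2,"dy":20,"dz":0,"roll":0},{"hand":0,"dx":2.2,"dy":20,"dz":0,"roll":0},{"hand":0,"dx":2.2,"dy":20,"dz":0,"roll":0},{"hand":0,"dx":2.2,"dy":20,"dz":0,"roll":0},{"hand":0,"dx":2.2,"dy":20,"dz":0,"roll":0},{"hand":0,"dx":2.2,"dy":20,"dz":0,"roll":0},{"hand":0,"dx":2.2,"dy":20,"dz":0,"roll":0},{"hand":0,"dx":2.2,"dy":20,"dz":0,"roll":0},{"hand":0,"dx":2.2,"dy":18,"dz":0,"roll":0},{"hand":0,"dx":0,"dy":0,"dz":25,"roll":0},{"hand":0,"dx":0,"dy":0,"dz":30,"roll":0},{"hand":0,"dx":0,"dy":0,"dz":30,"roll":0},{"hand":0,"dx":0,"dy":0,"dz":30,"roll":0},{"hand":0,"dx":0,"dy":0,"dz":25,"roll":0},{"hand":0,"dx":0,"dy":0,"dz":15,"roll":0}]'
python3 -m creep '[{"hand":0,"dx":0,"dy":0,"dz":0,"roll":0},{"hand":0,"dx":0,"dy":0,"dz":0,"roll":0}]';python3 look.py w15
```

```text
time_s: 16.65
tcp_pos: [0.5777, 0.0597, 0.025]
tool_rot: [0.998, 0.068, -0.003, -0.0]
contact_force: [0.5, 0.4, -1.4]
gripper_width: 0.0136
time_s: 16.82
tcp_pos: [0.5795, 0.0592, 0.0275]
tool_rot: [0.998, 0.068, -0.002, -0.0]
contact_force: [0.1, -0.2, -1.5]
gripper_width: 0.0135
16.8167 [0.5795 0.0592 0.0275] [ 9.977e-01  6.800e-02 -1.600e-03 -1.000e-04] [ 0.05 -0.17 -1.47] [-0.027 -0.024  0.027] 0.013486332983584967 [-0.41  0.87  0.42  1.86 -0.64  0.56 -1.  ]
```

View pics/w15.png

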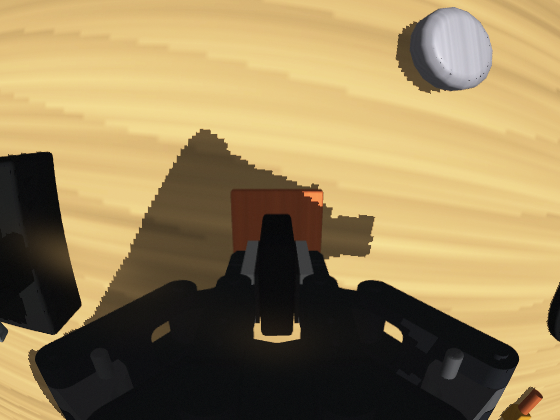

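```bash
python3 -m creep '[{"hand":0,"dx":0,"dy":0,"dz":4,"roll":0},{"hand":0,"dx":0,"dy":0,"dz":3,"roll":0},{"hand":0,"dx":0,"dy":0,"dz":0,"roll":0}]'
python3 -m creep '[{"hand":0,"dx":0,"dy":0,"dz":1.5,"roll":0},{"hand":0,"dx":0,"dy":0,"dz":0,"roll":0}]'
```

```text
time_s: 17.12
tcp_pos: [0.5809, 0.0594, 0.0217]
tool_rot: [0.998, 0.068, 0.0, -0.0]
contact_force: [-0.5, 0.2, -2.3]
gripper_width: 0.0136
time_s: 17.28
tcp_pos: [0.5808, 0.0592, 0.02]
tool_rot: [0.998, 0.068, 0.0, -0.0]
contact_force: [0.3, -0.9, -2.1]
gripper_width: 0.0136
```

```bash
python3 -m creep '[{"hand":0,"dx":0,"dy":0,"dz":1.5,"roll":0},{"hand":0,"dx":0,"dy":0,"dz":0,"roll":0}]'
python3 -m creep '[{"hand":0,"dx":0,"dy":0,"dz":1,"roll":0},{"hand":0,"dx":0,"dy":0,"dz":0,"roll":0}]'
```

```text
time_s: 17.45
tcp_pos: [0.5811, 0.0592, 0.0187]
tool_rot: [0.998, 0.068, 0.0, -0.0]
contact_force: [0.3, 0.6, -0.1]
gripper_width: 0.0134
time_s: 17.62
tcp_pos: [0.5813, 0.0593, 0.0185]
tool_rot: [0.998, 0.068, 0.001, -0.0]
contact_force: [-0.7, 0.5, 8.3]
gripper_width: 0.0134
```

```bash
python3 -m creep '[{"hand":0.5,"dx":0,"dy":0,"dz":0,"roll":0},{"hand":0.5,"dx":0,"dy":0,"dz":0,"roll":0},{"hand":0.5,"dx":0,"dy":0,"dz":0,"roll":0},{"hand":0.5,"dx":0,"dy":0,"dz":0,"roll":0},{"hand":0.5,"dx":0,"dy":0,"dz":-10,"roll":0},{"hand":0.5,"dx":-10,"dy":0,"dz":-13,"roll":0},{"hand":0.5,"dx":-12,"dy":0,"dz":0,"roll":0},{"hand":0.5,"dx":0,"dy":0,"dz":0,"roll":0}]'
python3 -m creep '[{"hand":0.5,"dx":0,"dy":0,"dz":0,"roll":0}]'; python3 look.py w16
```

```text
time_s: 18.28
tcp_pos: [0.5571, 0.0558, 0.0413]
tool_rot: [0.998, 0.068, -0.001, -0.0]
contact_force: [-1.8, -0.6, 0.7]
gripper_width: 0.0428
time_s: 18.37
tcp_pos: [0.559, 0.0562, 0.0408]
tool_rot: [0.998, 0.068, 0.0, -0.0]
contact_force: [0.2, -0.8, 0.0]
gripper_width: 0.043
18.3667 [0.559  0.0562 0.0408] [ 9.977e-01  6.790e-02  1.000e-04 -1.000e-04] [ 0.2  -0.77  0.02] [-0.034 -0.031 -0.035] 0.0429768402731523 [-0.42  0.83  0.43  1.91 -0.64  0.54 -0.99]
```

View pics/w16.png

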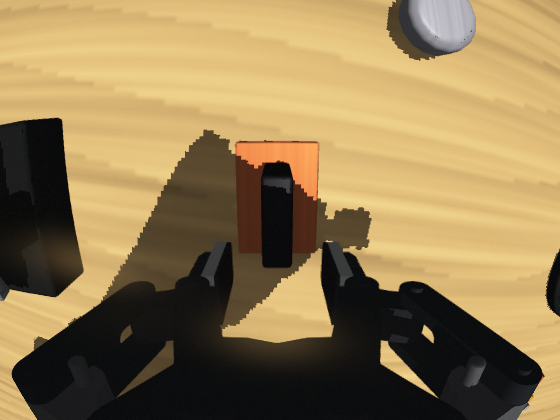

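```bash
python3 - <<'E'
from h import *
import pickle; m=pickle.load(open("w16.pkl","rb"))
q=[onz(m,u,v,.006,True) for u,v in [(237,142),(319,142),(317,252),(239,252)]]
for i in range(4): d=q[(i+1)%4]-q[i];print(np.linalg.norm(d),np.arctan2(d[1],d[0]))
c=np.mean(q,0);print(c)
s=sensors.sense();Rm=R.from_quat(s["tool_rot"]).as_matrix()
print("plate in tool",1e3*Rm.T@(c-s["tcp_pos"]))
for u,v in [(277,266),(263,266),(292,266)]: print("fin end",1e3*Rm.T@(onz(m,u,v,.048,True)-s["tcp_pos"]))
E
```

```text
0.04469384355311446 -1.4352627309335788
0.0647638384799171 -2.991884557418587
0.04646607299287527 1.7056482542013216
0.06473129508711423 0.12233628331005983
[0.57973252 0.0587586  0.006     ]
plate in tool [20.29288374  0.28653408 34.67448874]
fin end [-0.30596574 -0.32337671 -7.34389611]
fin end [-0.32015324 -6.76759494 -7.3433911 ]
fin end [-0.33527691  6.58196599 -7.34447705]
```

```bash
python3 -m creep '[{"hand":0,"dx":0,"dy":0,"dz":0,"roll":0},{"hand":0,"dx":0,"dy":0,"dz":0,"roll":0},{"hand":0,"dx":0,"dy":0,"dz":0,"roll":0},{"hand":0,"dx":0,"dy":0,"dz":0,"roll":0},{"hand":0,"dx":0,"dy":0,"dz":0,"roll":0},{"hand":0,"dx":0,"dy":0,"dz":0,"roll":0}]' 20
python3 -m creep '[{"hand":0,"dx":0,"dy":0,"dz":-5,"roll":0},{"hand":0,"dx":0,"dy":0,"dz":-5,"roll":0},{"hand":0,"dx":0,"dy":0,"dz":-10,"roll":0},{"hand":0,"dx":0,"dy":0,"dz":0,"roll":0}]'; python3 look.py w17
```

```text
time_s: 18.92
tcp_pos: [0.5592, 0.0562, 0.0402]
tool_rot: [0.998, 0.068, 0.0, 0.0]
contact_force: [1.3, 1.1, 0.4]
gripper_width: 0.0129
time_s: 19.25
tcp_pos: [0.5599, 0.056, 0.0622]
tool_rot: [0.998, 0.068, 0.001, 0.0]
contact_force: [0.9, -0.5, -0.8]
gripper_width: 0.0128
19.25 [0.5599 0.056  0.0622] [0.9977 0.0679 0.0012 0.    ] [ 0.86 -0.5  -0.79] [-0.01  -0.037  0.005] 0.012755025939555223 [-0.44  0.8   0.46  1.91 -0.62  0.58 -1.01]
```

View pics/w17.png

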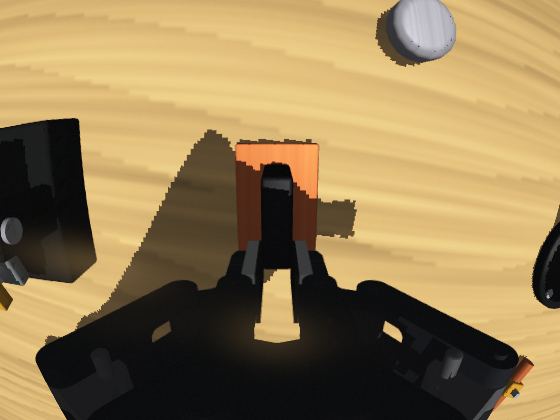

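```bash
python3 -m creep '[{"hand":0,"dx":0,"dy":0,"dz":-18,"roll":0},{"hand":0,"dx":0,"dy":0,"dz":-24,"roll":0},{"hand":0,"dx":0,"dy":0,"dz":-24,"roll":0},{"hand":0,"dx":0,"dy":0,"dz":-24,"roll":0},{"hand":0,"dx":0,"dy":0,"dz":-24,"roll":0},{"hand":0,"dx":0,"dy":0,"dz":-24,"roll":0},{"hand":0,"dx":-0.7,"dy":-14,"dz":0,"roll":0},{"hand":0,"dx":-0.7,"dy":-20,"dz":0,"roll":0},{"hand":0,"dx":-0.7,"dy":-20,"dz":0,"roll":0},{"hand":0,"dx":-0.7,"dy":-20,"dz":0,"roll":0},{"hand":0,"dx":-0.7,"dy":-20,"dz":0,"roll":0},{"hand":0,"dx":-0.7,"dy":-20,"dz":0,"roll":0},{"hand":0,"dx":-0.7,"dy":-20,"dz":0,"roll":0},{"hand":0,"dx":-0.7,"dy":-20,"dz":0,"roll":0},{"hand":0,"dx":-0.7,"dy":-20,"dz":0,"roll":0},{"hand":0,"dx":-0.7,"dy":-15,"dz":0,"roll":0},{"hand":0,"dx":0,"dy":-9.8,"dz":0,"roll":0},{"hand":0,"dx":0,"dy":0,"dz":10,"roll":0},{"hand":0,"dx":0,"dy":0,"dz":15,"roll":0},{"hand":0,"dx":0,"dy":0,"dz":5,"roll":0}]'
python3 -m creep '[{"hand":0,"dx":0,"dy":0,"dz":0,"roll":0},{"hand":0,"dx":0,"dy":0,"dz":0,"roll":0}]';python3 -m creep '[{"hand":0,"dx":0,"dy":0,"dz":0,"roll":0}]';python3 look.py w18; python3 - <<'E'
from h import *
crop("pics/w18.png","pics/w18c.png",180,90,200,170,4)
for n in["scene","side"]:
    cv2.imwrite(f"pics/{n}3.png",imaging.camera(n)[:,:,::-1])
crop("pics/scene3.png","pics/a.png",325,105,80,90,5);crop("pics/side3.png","pics/b.png",190,120,80,90,5)
cv2.imwrite("pics/m5.png",np.hstack([cv2.imread("pics/a.png"),cv2.imread("pics/b.png")]))
E
```

```text
time_s: 20.97
tcp_pos: [0.5239, 0.2506, 0.1662]
tool_rot: [0.998, 0.068, -0.001, 0.001]
contact_force: [-0.5, -0.5, -2.4]
gripper_width: 0.0133
time_s: 21.13
tcp_pos: [0.5251, 0.2508, 0.1681]
tool_rot: [0.998, 0.067, -0.0, 0.0]
contact_force: [0.4, -0.3, -2.1]
gripper_width: 0.0131
time_s: 21.22
tcp_pos: [0.5257, 0.2513, 0.1687]
tool_rot: [0.998, 0.067, 0.0, 0.0]
contact_force: [-0.1, -0.1, -2.0]
gripper_width: 0.0134
21.2167 [0.5257 0.2513 0.1687] [9.977e-01 6.740e-02 4.000e-04 0.000e+00] [-0.07 -0.11 -2.04] [0.012 0.053 0.044] 0.013355770532343929 [-0.87  0.68  0.61  1.79 -0.51  0.83 -1.45]
```

View pics/w18c.png

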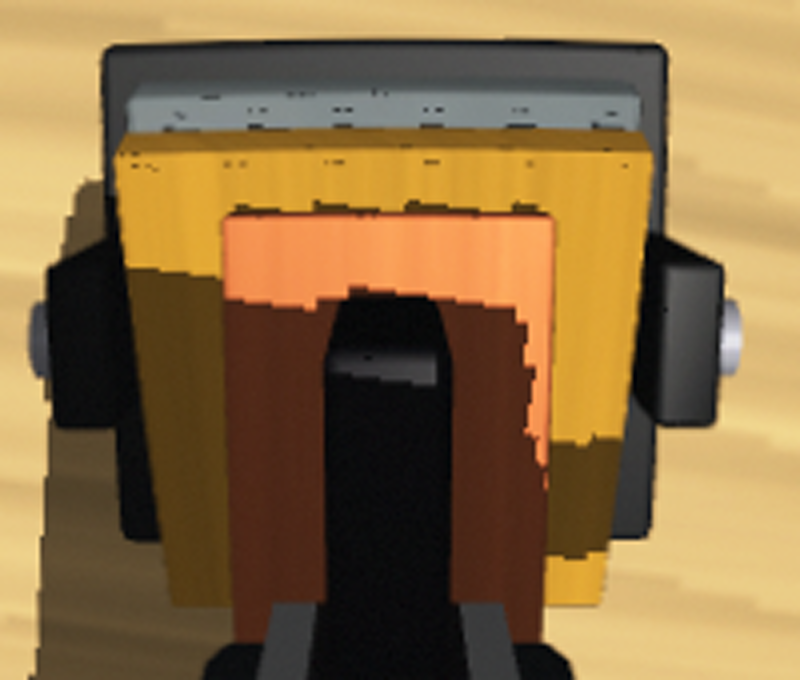

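View pics/m5.png

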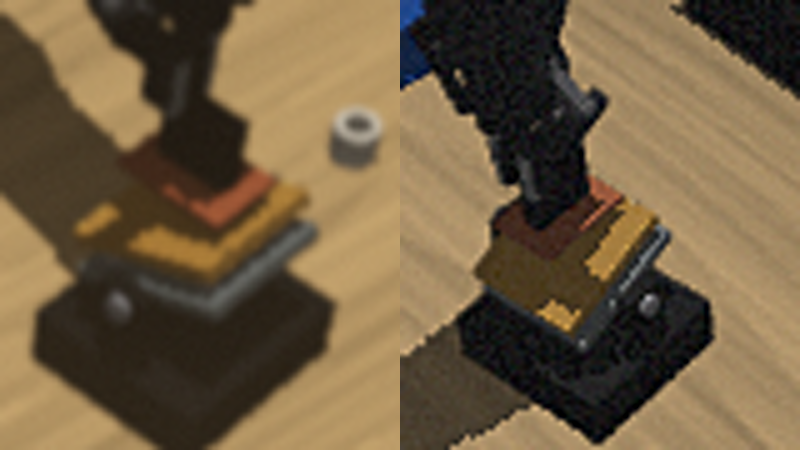

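```bash
python3 -m creep '[{"hand":0,"dx":0,"dy":0,"dz":5,"roll":0},{"hand":0,"dx":0,"dy":0,"dz":4,"roll":0},{"hand":0,"dx":0,"dy":0,"dz":0,"roll":0}]'
python3 -m creep '[{"hand":0,"dx":-1.6,"dy":0,"dz":2,"roll":0},{"hand":0,"dx":-1.6,"dy":0,"dz":2,"roll":0},{"hand":0,"dx":0,"dy":0,"dz":0,"roll":0}]'
python3 -m creep '[{"hand":0,"dx":-1.6,"dy":0,"dz":2,"roll":0},{"hand":0,"dx":-1.6,"dy":0,"dz":2,"roll":0},{"hand":0,"dx":0,"dy":0,"dz":0,"roll":0}]'
python3 look.py w19 180 90 200 170 4
```

```text
time_s: 21.62
tcp_pos: [0.5244, 0.2521, 0.1585]
tool_rot: [0.998, 0.068, -0.001, 0.0]
contact_force: [-0.6, -0.4, -1.2]
gripper_width: 0.0131
time_s: 21.87
tcp_pos: [0.5218, 0.2517, 0.1552]
tool_rot: [0.998, 0.068, 0.0, -0.0]
contact_force: [-0.0, -0.5, -0.2]
gripper_width: 0.0131
time_s: 22.12
tcp_pos: [0.5184, 0.2513, 0.1512]
tool_rot: [0.998, 0.068, -0.0, -0.0]
contact_force: [0.1, 0.5, 2.0]
gripper_width: 0.013
22.1167 [0.5184 0.2513 0.1512] [ 9.977e-01  6.800e-02 -1.000e-04 -0.000e+00] [0.11 0.47 1.98] [ 0.048 -0.167  0.036] 0.012998700832024764 [-0.87  0.7   0.6   1.82 -0.53  0.79 -1.43]
```

View pics/w19c.png

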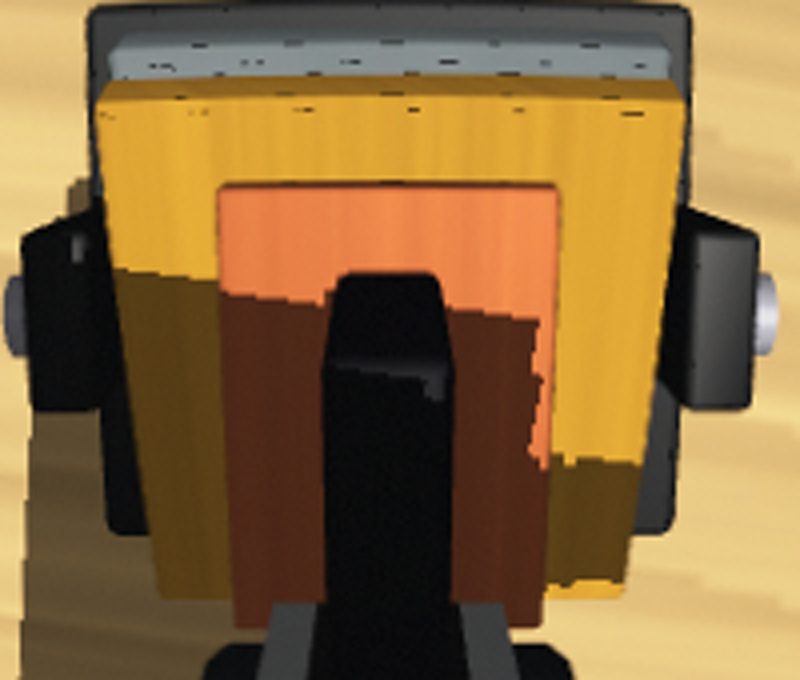

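```bash
python3 -m creep '[{"hand":0,"dx":-1.6,"dy":0,"dz":2,"roll":0},{"hand":0,"dx":-1.6,"dy":0,"dz":2,"roll":0},{"hand":0,"dx":-1.6,"dy":0,"dz":2,"roll":0},{"hand":0,"dx":0,"dy":0,"dz":0,"roll":0}]'
python3 -m creep '[{"hand":0,"dx":-1.6,"dy":0,"dz":2.2,"roll":0},{"hand":0,"dx":-1.6,"dy":0,"dz":2.2,"roll":0},{"hand":0,"dx":0,"dy":0,"dz":0,"roll":0}]'
python3 -m creep '[{"hand":0,"dx":-1.5,"dy":0,"dz":2.2,"roll":0},{"hand":0,"dx":-1.5,"dy":0,"dz":2.2,"roll":0},{"hand":0,"dx":0,"dy":0,"dz":0,"roll":0}]'
python3 look.py w20 180 70 200 170 4
```

```text
time_s: 22.5
tcp_pos: [0.5132, 0.2505, 0.1448]
tool_rot: [0.998, 0.068, -0.001, 0.0]
contact_force: [0.9, 0.4, 1.1]
gripper_width: 0.0133
time_s: 22.75
tcp_pos: [0.51, 0.2501, 0.1404]
tool_rot: [0.998, 0.068, -0.001, 0.0]
contact_force: [0.9, 0.1, -0.1]
gripper_width: 0.0133
time_s: 23.0
tcp_pos: [0.5072, 0.2497, 0.136]
tool_rot: [0.998, 0.068, -0.0, 0.0]
contact_force: [0.2, -0.4, 1.0]
gripper_width: 0.013
23.0 [0.5072 0.2497 0.136 ] [ 9.977e-01  6.800e-02 -5.000e-04  1.000e-04] [ 0.19 -0.41  1.01] [-0.035 -0.174 -0.022] 0.012950218660403004 [-0.87  0.71  0.58  1.86 -0.55  0.74 -1.42]
```

View pics/w20c.png

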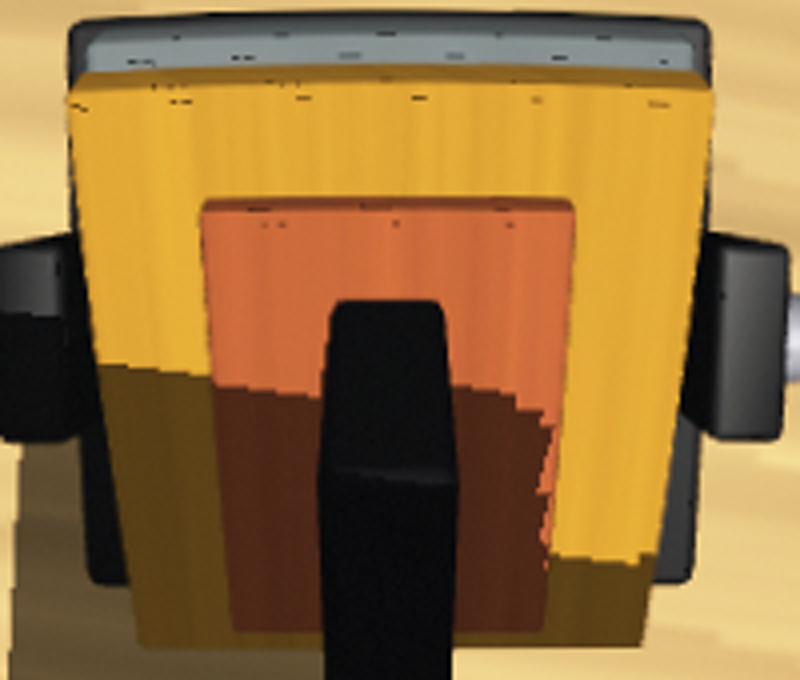

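```bash
cat > both.py <<'E'
from pnp import *
import sys
def both(n,x0,y0,k,pad,pl):
    m=pickle.load(open(n+".pkl","rb")); f=lambda L:[(x0+a/k,y0+b/k) for a,b in L]
    pnp(m,f(pad),[[.045,.04,0],[.045,-.04,0],[-.045,-.04,0],[-.045,.04,0]])
    pnp(m,f(pl),[[.033,.023,0],[.033,-.023,0],[-.033,-.023,0],[-.033,.023,0]])
E
python3 - <<'E'
from both import *
both("w20",180,70,4,[(73,103),(712,106),(640,648),(138,647)],[(204,222),(574,224),(544,632),(232,632)])
both("w20",180,70,4,[(71,95),(712,98),(640,648),(138,647)],[(203,212),(574,212),(544,632),(232,632)])
E
```

```text
centre [0.5433 0.2545 0.1005] x yaw 0.1308 z [-0.37  -0.052  0.927] tilt x 0.383 y lvl 0.003 err px [0.5854067]
centre [0.5545 0.2561 0.1077] x yaw 0.1254 z [0.657 0.096 0.748] tilt x -0.725 y lvl -0.01 err px [14.15342346]
centre [0.5389 0.2542 0.1067] x yaw 0.1337 z [-0.365 -0.048  0.93 ] tilt x 0.377 y lvl -0.001 err px [0.60490311]
centre [0.5453 0.2551 0.1099] x yaw 0.1311 z [0.696 0.095 0.711] tilt x -0.779 y lvl -0.002 err px [5.94809238]
centre [0.544  0.2547 0.1009] x yaw 0.1323 z [-0.353 -0.047  0.934] tilt x 0.364 y lvl 0.0 err px [0.28680074]
centre [0.555  0.2562 0.108 ] x yaw 0.128 z [0.639 0.091 0.764] tilt x -0.701 y lvl -0.006 err px [13.97770513]
centre [0.5398 0.2544 0.107 ] x yaw 0.1348 z [-0.331 -0.046  0.943] tilt x 0.341 y lvl 0.001 err px [0.37030391]
centre [0.5459 0.2552 0.11  ] x yaw 0.1334 z [0.664 0.093 0.742] tilt x -0.735 y lvl -0.003 err px [5.7757637]
```

```bash
python3 -m creep '[{"hand":0,"dx":0.7,"dy":0,"dz":1,"roll":0},{"hand":0,"dx":0.7,"dy":0,"dz":1,"roll":0},{"hand":0,"dx":0.3,"dy":0,"dz":0.5,"roll":0},{"hand":0,"dx":0,"dy":0,"dz":0,"roll":0}]'
for i in 1 2 3; do python3 -m creep '[{"hand":0,"dx":0,"dy":0,"dz":0,"roll":0}]' | grep -v rot; done
python3 look.py w21 180 70 200 170 4
```

```text
time_s: 23.38
tcp_pos: [0.5084, 0.2499, 0.1336]
tool_rot: [0.998, 0.068, -0.001, 0.0]
contact_force: [-2.8, -2.1, 1.7]
gripper_width: 0.013
time_s: 23.47
tcp_pos: [0.5085, 0.2499, 0.1338]
contact_force: [-4.4, -0.6, 2.1]
gripper_width: 0.0132
time_s: 23.55
tcp_pos: [0.5086, 0.2499, 0.1338]
contact_force: [-4.6, -0.7, 2.6]
gripper_width: 0.0136
time_s: 23.63
tcp_pos: [0.5087, 0.2499, 0.1339]
contact_force: [-3.9, 0.1, 2.7]
gripper_width: 0.0129
23.6333 [0.5087 0.2499 0.1339] [ 9.977e-01  6.800e-02 -8.000e-04  0.000e+00] [-3.93  0.09  2.67] [-0.126  0.853 -0.019] 0.01285167185108889 [-0.86  0.71  0.58  1.86 -0.55  0.74 -1.41]
```

View pics/w21c.png

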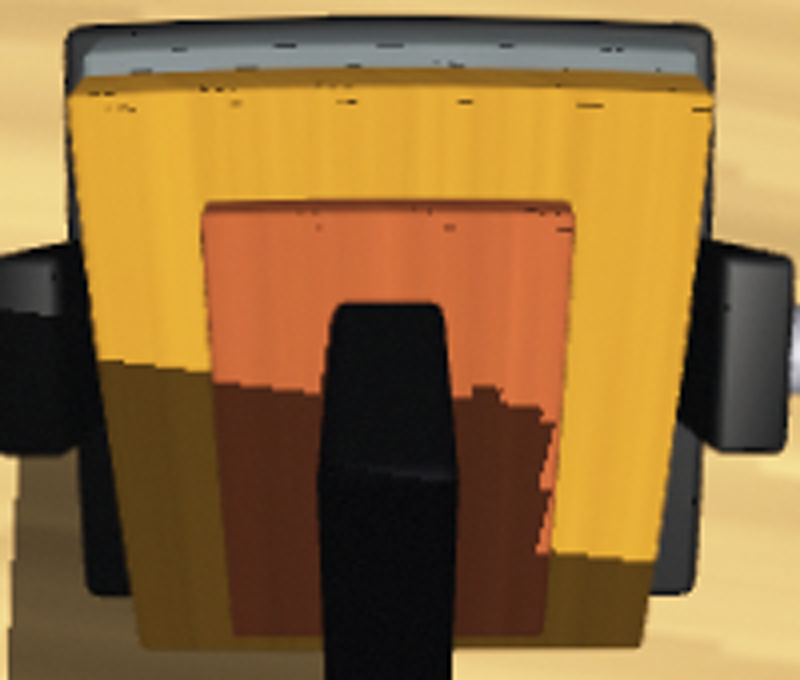

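```bash
python3 - <<'E'
from both import *
both("w21",180,70,4,[(73,105),(712,109),(640,648),(138,647)],[(204,227),(573,229),(544,636),(232,635)])
both("w21",180,70,4,[(70,97),(712,100),(640,648),(138,647)],[(203,214),(573,214),(544,636),(232,635)])
for n in["scene","side"]:
    cv2.imwrite(f"pics/{n}4.png",imaging.camera(n)[:,:,::-1])
crop("pics/scene4.png","pics/a.png",325,105,80,90,5);crop("pics/side4.png","pics/b.png",190,120,80,90,5)
cv2.imwrite("pics/m6.png",np.hstack([cv2.imread("pics/a.png"),cv2.imread("pics/b.png")]))
E
```

```text
centre [0.5445 0.2547 0.0983] x yaw 0.1307 z [-0.376 -0.051  0.925] tilt x 0.389 y lvl 0.002 err px [0.66690558]
centre [0.5559 0.2563 0.1056] x yaw 0.1251 z [0.663 0.096 0.742] tilt x -0.734 y lvl -0.009 err px [14.26332036]
centre [0.5398 0.2544 0.1044] x yaw 0.1347 z [-0.366 -0.043  0.93 ] tilt x 0.377 y lvl -0.006 err px [0.6510116]
centre [0.5462 0.2553 0.1075] x yaw 0.1332 z [0.702 0.09  0.706] tilt x -0.786 y lvl 0.003 err px [5.91244527]
centre [0.5453 0.2549 0.0988] x yaw 0.133 z [-0.359 -0.047  0.932] tilt x 0.37 y lvl -0.001 err px [0.33362111]
centre [0.5565 0.2564 0.106 ] x yaw 0.1293 z [0.646 0.09  0.758] tilt x -0.71 y lvl -0.004 err px [14.16072469]
centre [0.541  0.2546 0.1046] x yaw 0.1358 z [-0.321 -0.04   0.946] tilt x 0.33 y lvl -0.004 err px [0.36528921]
centre [0.547  0.2554 0.1075] x yaw 0.1354 z [0.661 0.087 0.746] tilt x -0.729 y lvl 0.002 err px [5.67420647]
```

View pics/m6.png

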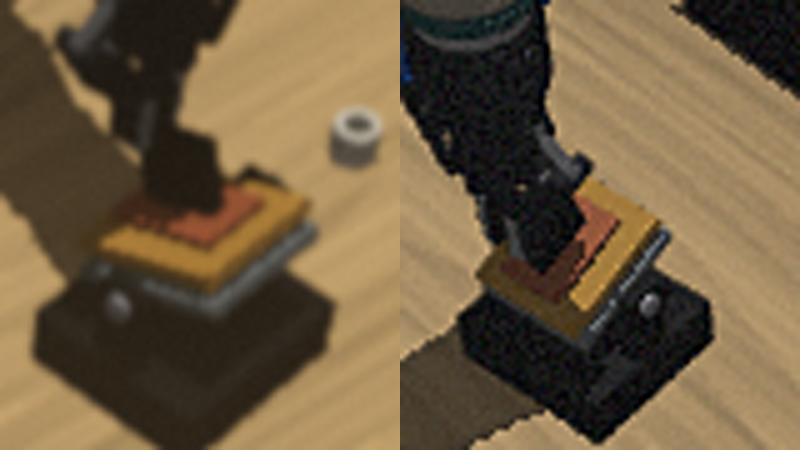

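```bash
python3 -m creep '[{"hand":0,"dx":-1,"dy":0,"dz":-2.4,"roll":0},{"hand":0,"dx":-1.5,"dy":0,"dz":-3.6,"roll":0},{"hand":0,"dx":-0.8,"dy":0,"dz":-2,"roll":0},{"hand":0,"dx":1,"dy":0,"dz":-0.4,"roll":0},{"hand":0,"dx":0,"dy":0,"dz":0,"roll":0},{"hand":0,"dx":0,"dy":0,"dz":0,"roll":0}]'
python3 look.py w22 180 70 200 170 4
```

```text
time_s: 24.28
tcp_pos: [0.5078, 0.2498, 0.1425]
tool_rot: [0.998, 0.068, 0.001, -0.0]
contact_force: [0.3, 0.2, -1.5]
gripper_width: 0.0131
24.2833 [0.5078 0.2498 0.1425] [ 9.977e-01  6.800e-02  6.000e-04 -0.000e+00] [ 0.27  0.23 -1.54] [-0.017  0.087 -0.053] 0.013087853351024931 [-0.87  0.7   0.59  1.85 -0.54  0.75 -1.42]
```

View pics/w22c.png

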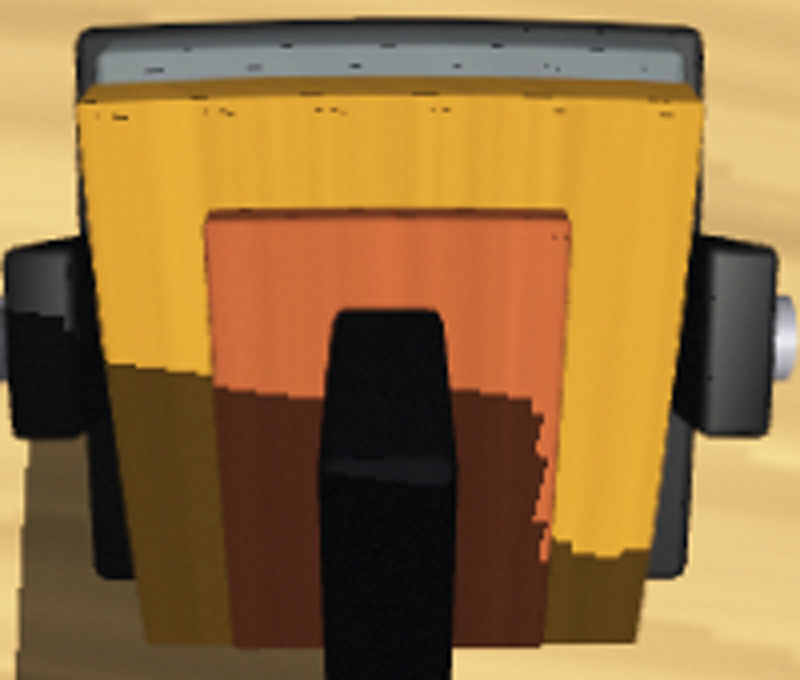

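```bash
python3 -m creep '[{"hand":0,"dx":2.5,"dy":0,"dz":3,"roll":0},{"hand":0,"dx":2,"dy":0,"dz":2,"roll":0},{"hand":0,"dx":0,"dy":0,"dz":1.5,"roll":0},{"hand":0,"dx":-0.6,"dy":0,"dz":1,"roll":0},{"hand":0,"dx":-0.6,"dy":0,"dz":0.9,"roll":0},{"hand":0,"dx":0,"dy":0,"dz":0,"roll":0},{"hand":0,"dx":0,"dy":0,"dz":0,"roll":0}]'
for i in 1 2 3 4; do python3 -m creep '[{"hand":0,"dx":0,"dy":0,"dz":0,"roll":0}]' | grep -v rot; done
python3 look.py w23 180 70 200 170 4
```

```text
time_s: 24.92
tcp_pos: [0.5103, 0.2502, 0.1341]
tool_rot: [0.998, 0.068, -0.0, -0.0]
contact_force: [-3.7, -0.8, 2.5]
gripper_width: 0.0129
time_s: 25.0
tcp_pos: [0.5103, 0.2502, 0.1341]
contact_force: [-3.4, -0.9, 1.7]
gripper_width: 0.0129
time_s: 25.08
tcp_pos: [0.5103, 0.2502, 0.1341]
contact_force: [-4.1, 0.4, 1.9]
gripper_width: 0.013
time_s: 25.17
tcp_pos: [0.5103, 0.2502, 0.1341]
contact_force: [-3.0, 0.4, 2.6]
gripper_width: 0.0131
time_s: 25.25
tcp_pos: [0.5103, 0.2502, 0.1341]
contact_force: [-4.7, 0.3, 2.2]
gripper_width: 0.0134
25.25 [0.5103 0.2502 0.1341] [ 9.977e-01  6.810e-02 -1.000e-04 -1.000e-04] [-4.66  0.28  2.2 ] [-0.02   0.776  0.05 ] 0.013424134356720685 [-0.86  0.71  0.58  1.85 -0.55  0.74 -1.41]
```

View pics/w23c.png

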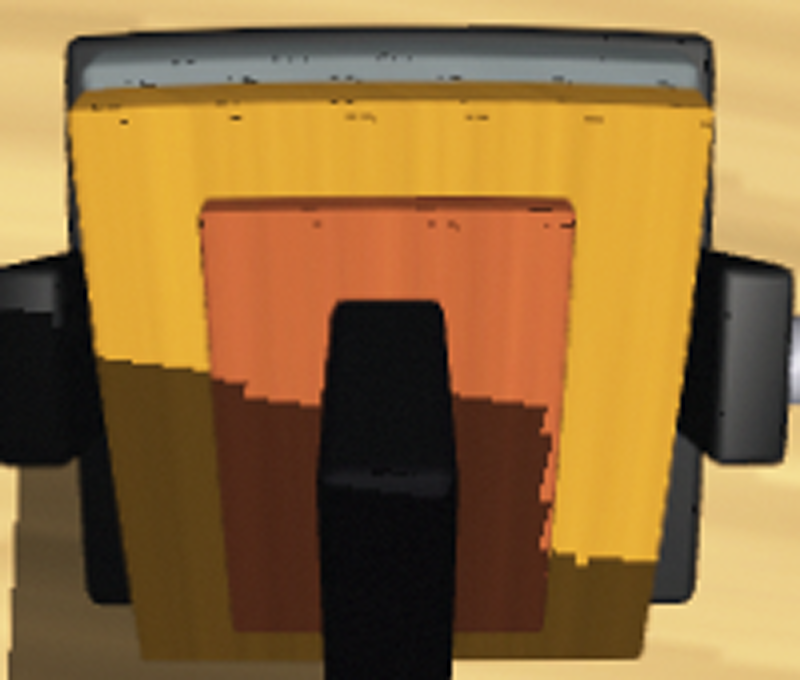

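```bash
python3 - <<'E'
from both import *
both("w23",180,70,4,[(73,118),(712,122),(641,659),(140,659)],[(204,224),(574,226),(545,632),(232,632)])
both("w23",180,70,4,[(70,109),(713,110),(641,659),(140,659)],[(203,211),(574,211),(545,632),(232,632)])
E
```

```text
centre [0.5445 0.2546 0.0987] x yaw 0.1335 z [-0.372 -0.049  0.927] tilt x 0.385 y lvl -0.001 err px [0.63012848]
centre [0.556  0.2563 0.106 ] x yaw 0.1273 z [0.673 0.096 0.734] tilt x -0.747 y lvl -0.007 err px [14.40559018]
centre [0.542  0.2547 0.105 ] x yaw 0.1349 z [-0.375 -0.047  0.926] tilt x 0.387 y lvl -0.003 err px [0.70790376]
centre [0.5484 0.2556 0.1081] x yaw 0.1326 z [0.703 0.094 0.705] tilt x -0.789 y lvl -0.0 err px [5.9627592]
centre [0.5455 0.2548 0.0994] x yaw 0.1351 z [-0.351 -0.047  0.935] tilt x 0.362 y lvl -0.0 err px [0.18792805]
centre [0.5567 0.2564 0.1066] x yaw 0.131 z [0.651 0.093 0.753] tilt x -0.718 y lvl -0.006 err px [14.30751794]
centre [0.5431 0.2549 0.1053] x yaw 0.1359 z [-0.331 -0.044  0.943] tilt x 0.34 y lvl -0.001 err px [0.41969449]
centre [0.5492 0.2557 0.1082] x yaw 0.1348 z [0.662 0.091 0.744] tilt x -0.732 y lvl -0.001 err px [5.7262912]
```

```bash
python3 -m creep '[{"hand":0,"dx":0,"dy":0,"dz":0.6,"roll":0},{"hand":0,"dx":0,"dy":0,"dz":0,"roll":0},{"hand":0,"dx":0,"dy":0,"dz":0,"roll":0}]'
for i in 1 2 3 4 5 6; do python3 -m creep '[{"hand":0,"dx":0,"dy":0,"dz":0,"roll":0}]' | egrep 'force|pos'; done
python3 look.py w24 180 70 200 170 4
python3 - <<'E'
from h import *
for n in["scene","side"]:
    cv2.imwrite(f"pics/{n}5.png",imaging.camera(n)[:,:,::-1])
cv2.imwrite("pics/m7.png",cv2.resize(cv2.imread("pics/scene5.png"),(800,600)))
E
```

```text
time_s: 25.55
tcp_pos: [0.5104, 0.2502, 0.1334]
tool_rot: [0.998, 0.068, -0.0, -0.0]
contact_force: [-3.9, -0.7, 3.7]
gripper_width: 0.0131
tcp_pos: [0.5104, 0.2502, 0.1334]
contact_force: [-4.8, -0.4, 2.9]
tcp_pos: [0.5104, 0.2502, 0.1334]
contact_force: [-4.6, -0.2, 2.9]
tcp_pos: [0.5104, 0.2502, 0.1334]
contact_force: [-4.3, 0.6, 3.6]
tcp_pos: [0.5104, 0.2502, 0.1334]
contact_force: [-4.0, -0.3, 3.1]
tcp_pos: [0.5104, 0.2502, 0.1334]
contact_force: [-4.7, -0.2, 1.8]
tcp_pos: [0.5104, 0.2502, 0.1334]
contact_force: [-5.0, -0.3, 2.7]
26.05 [0.5104 0.2502 0.1334] [ 9.977e-01  6.800e-02 -1.000e-04 -0.000e+00] [-5.02 -0.34  2.71] [-0.001  0.757  0.023] 0.01349111706798789 [-0.86  0.71  0.58  1.85 -0.55  0.74 -1.41]
```

View pics/w24c.png

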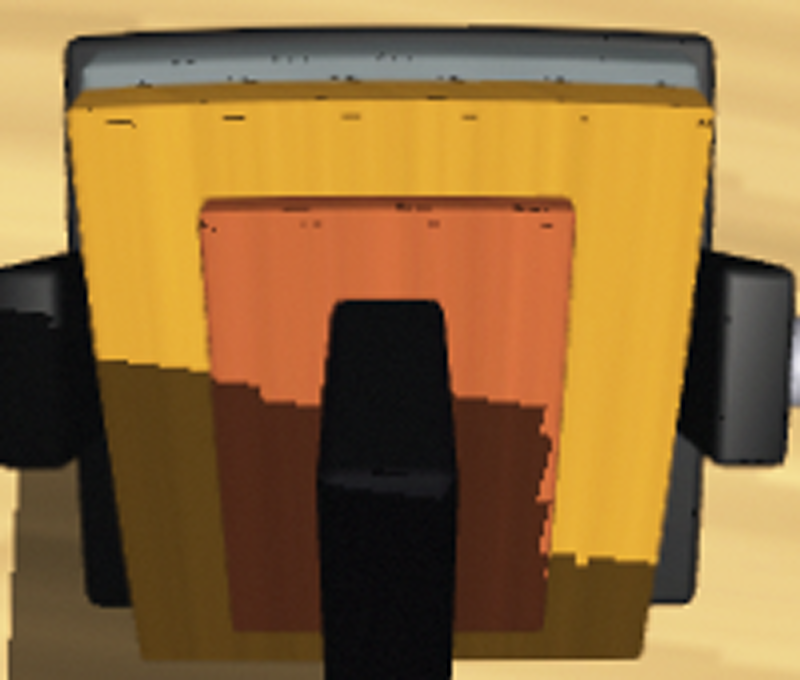

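View pics/m7.png

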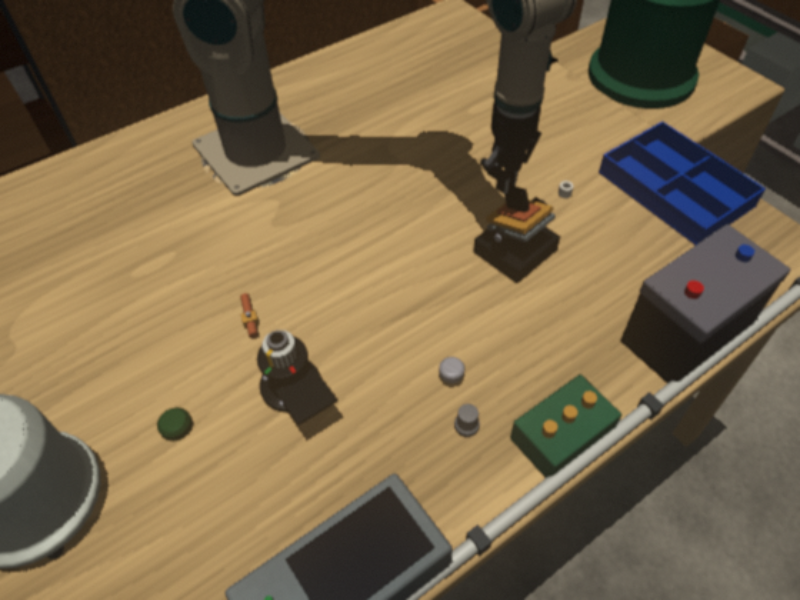

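```bash
python3 -c "
from station import finish_job
print(finish_job())"
```

```text
the job is handed in; nothing more can be done
None
```

I turned the collar to the green mark, then pressed the copper plate flush on the sloped brass pad. I handed in at about 26 s, still gripping the plate and holding it pressed.

- **Collar:** I gripped it and turned it about 61° clockwise. Seen from straight on afterwards, the yellow line stood in line with the green mark, about 0.02 rad short (about 1.18 rad). Estimates from the other, oblique views ranged from 1.15 to 1.19 rad.
- **First press failed:** With the full-width grip the plate would not tilt in the fingers. That attempt pushed the pad in to roughly 8 mm of its 10 mm before I backed off.
- **Second press:** I set the plate down on clear table, re-gripped only the top corner of the fin, and tilted it on the pad's upper part. I then lifted off once to recentre it, as it sat about 2 mm downhill, and pressed again.
- **Tilt and centring:** Just before the last 0.6 mm of press, the camera gave a plate tilt of 0.387 rad against 0.385 rad for the pad, and less than 1 mm off centre. Choosing the pad's and plate's upper edges differently in the same picture gives 0.34 against 0.36 rad. I did not repeat that calculation afterwards; the last picture looked unchanged.
- **Press depth:** The force readings gave about 6.2 N along the pad's normal, so about 5 mm of travel. Just before the last 0.6 mm, force gave 4.3 mm and the camera 4.6 mm. About 2 N of sideways drag down the slope remained.
- **Other objects:** None of the other loose things looked moved in the last overview picture.

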